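# Lock the lever pin of the soil-loading frame with its R-clip

### The arm

A 6-joint arm with a two-finger parallel gripper is mounted at the origin on the work surface. World frame = base frame: x ahead of the robot, y to its left, z up, the work surface at z = 0. Lengths are in mm, angles in degrees, forces in N, time in s.
With the tool pointing down it reaches from about 350 to 850 mm from the base axis. Payload 8.1 kg.
Tool frame: the origin (TCP) lies between the finger pads; the fingertips stand ahead of it and the grasp point (between the pads) lies 2 mm behind it (nose_length is the z of the fingertips in the tool frame, in mm); z points along the fingers, y is the direction in which the jaws open and shut (so a half turn about z gives the same grasp; the last joint's range is limited). The gripper opens to 85 mm and grips with 20 to 120 N. Pads are 22 mm wide; open, the fingers measure 114 mm over their backs; the gripper's body (76 mm by 85 mm) begins 54 mm behind the grasp point. The pads swing forward as they close: fully open they stand 13 mm farther back than shut.
Start: joints at [-77.143, 7.471, 85.268, -0, 87.261, -4.893], TCP at [182.941, -571.435, 248.292] pointing down, gripper open.
Joint ranges: [-169.43, 169.43], [-51.17, 129.36], [1.28, 143.12], [-76.62, 256.62], [0, 156.53], [-152.29, 152.29]. Speed limits (degrees/s): [136.94, 136.94, 159.86, 180, 180, 180].

### API

Orientations are given as [roll, pitch, yaw] about the fixed x, y, z axes, in that order (R = Rz(yaw) Ry(pitch) Rx(roll)).
In Python, from bench import * gives the robot as it stands.
- The arm moves only by the tool jog_arm, never from a script. Its argument "plan" is a list of rows, each a list of 3 entries, a list of its own where there are three numbers: the turn, a rotation vector about the tool's x, y, z in degrees, then the shift along the tool's x, y, z in m, then the gripper's target within -1 to 1 (fully open at 1, half-way at 0, shut at -1). A call has 1 to 12 rows; each row is the pose to reach, as a shift and turn from the pose commanded when the call began, along the tool's axes at that moment; what a row does not reach only later rows make up. A row lasts 1/8 s, in which the tool goes at most 62.5 mm and 10.7 degrees, less where a joint would pass 70% of its speed; a pose out of reach is approached as far as the arm can. A call with a gripper value outside its range is refused whole. The fingers move at their own pace and stop on an object; "force" is the grip in N (left out, the last holds). Time passes only in rows, so rows that repeat a pose let the fingers close. It gives the time, the measured TCP pose, the force and the opening at its end, in the units of the state.
- sense(): the state, without advancing time (a new reading comes with each control period).
- snapshot(name): name is "scene" or "top" or "wrist"; returns (picture, depth): 420x560x3 uint8, blue, green, red; 420x560 float32, mm along the optical axis (not along the pixel's ray), 0 where there is no reading.
- camera_info(name): a dict with "fov_y" (degrees; the focal length in pixels is half the picture's height over the tangent of half this angle, whatever the lens; pixels are square), "cx", "cy" (the principal point, pixels), "origin" and "orientation" of the camera in the world. Camera axes: x right, y down, z forward; pixel columns grow to the right and rows downward; lengths in mm; the calibration is good to about 2 mm. The wrist camera is an equidistant fisheye: a pixel r from the principal point sees the ray r / f radians off the axis. A picture is of the moment at which its call begins: read the wrist's pose just before it. camera_info takes no time and is no camera call; for the wrist camera it gives the pose at the moment of the call.
- hand_in(): hands the job in, once; it reports no verdict.
The state is a dict: "time": time; "joint_pos": joint angles; "qd": joint speeds; "joint_efforts": joint torques, N m; "tool_pos": TCP position; "tcp_rot": TCP orientation; "ft_force": force on the tool from outside, world axes, zero at the start; "wrist_torque": the same for the moment, N m; "finger_gap": finger opening in mm.
Only numpy, scipy, OpenCV 4.12 (cv2) and the standard library are available. Lean on these libraries where they do the work, as an engineer would, in place of code of your own. Each camera call takes 0.05 s, during which the arm holds its last target.

### The job

Push the lever's hinge pin fully home through the blue bracket, then take the red-handled R-clip out of its grey rest and push its straight leg down through the pin's cross-hole until the red nose sits on the pin and the bent leg has snapped round it. Where the cross-hole ends up is not known exactly, so feel for it gently and never force the clip or the pin; leave the clip upright and let go, and do not disturb the tins and the flask.

Things in the scene. Friction and masses are not known exactly. Their poses are not given: they have to be found in the camera images.
- rig: Bracket fixed to the bench: base 100 (x) x 70 (y) x 12 mm, two blue cheeks (34 mm wide; y -23 to -11 and 11 to 23 mm; tops 92 mm up), between them an aluminium lever, 14 mm wide, out to x -135 mm, top 84 mm up. Origin: centre of the base's underside, z up; may be turned about z. A 16 mm steel pin lies along the rig's y at x 0, 75 mm up; push it towards +y by its dark head on the -y side.
- pin (a joint): How far the pin stands out from its seat, in m: 0 is home, hard stop; 0.018 to 0.034 at the start. About 5 N of friction, stays where left, cannot turn. Head: 28 mm diameter, 8 mm thick. It seats on a brass bush whose setting varies and is not reported: at home the head's inner face lies somewhere from rig y -39 to -27 mm. The bush does not move in use.
- hole_zone (a point): Fixed point of the rig on the pin's axis (rig x 0, y 44, z 75 mm). With the pin home, its cross-hole lies within 6 mm of this point along the rig's y, to either side (77 mm from the head's inner face). Vertical, 6 x 6 mm, straight through the pin, in the pin's last 25 mm, which has flats on top and beneath (13 mm across flats); the pin ends 16 mm past it. Nothing beneath.
- rest: Grey plastic block fixed to the bench, 50 (x) x 40 (y) x 50 mm tall, origin at the centre of its underside. A slot open at the top, along its x from -4 to 18 mm and 6.5 mm wide, takes both legs of the clip; the clip's nose stands on the block's top, so the clip's origin starts 87.5 mm above the bench.
- clip: R-clip standing legs down in the rest, 40 to 65 g. Origin: centre of its red grip block, 30 (x) x 14 (y) x 26 (z) mm, to be gripped across the 14 mm (along y); z up. A round red nose, 14 mm diameter, reaches down to z -37.5 mm. In place the nose rests on the pin (origin 44 mm above the pin's axis), the clip's y lies along the pin; the bent leg may be on either side of the pin.
- clip_tip (a point): Lower end of the clip's straight leg: round-ended steel wire, 4 mm diameter, straight down from the nose to clip x 0, y 0, z -80 mm.
- neck (a point): Centre of the wire at the neck of the clip's bent leg: a 4 mm spring wire in the clip's x-z plane, from the grip at x 12 mm down to this neck (x 6.5, z -53.5 mm), then flaring out to x 13, z -67 mm. It must swing out about 4 mm to ride over the pin, which takes roughly 5 to 14 N of push, then snaps in beneath it.
- tin: Open aluminium soil tin, 72 mm across, 42 mm tall, a bystander; origin at the centre of its underside.
- tin_lidded: Closed aluminium soil tin, 72 mm across, 46 mm tall, a bystander; origin at the centre of its underside.
- flask: Small amber stoppered flask, 72 mm across, 143 mm tall, a bystander; origin at the centre of its underside.
Mind the look-alikes: they are no part of the job. There is more than one size of the clip; the job needs the smaller.

How it is judged (in metres and radians):
On the way, in this order (a step that is already met when the one before it is completed fails the run):
1. the pin is pushed home while the clip still stands in its rest (value of joint pin below 0.0025 m and horizontal distance between clip and rest below 0.02 m), for 0.2 s.
2. the clip's straight leg has gone through the pin's cross-hole (its end is below the pin, within the pin's width and length) (z of clip_tip in the frame of rig below 0.063 m and x of clip_tip in the frame of rig between -0.006 and 0.006 m and y of clip_tip in the frame of rig between 0.033 and 0.055 m), for 0.1 s.
At the end, for the whole second after the job is handed in: Pin home (3 mm); clip released, at rest, upright (0.25 rad), y axis along the pin (0.35 rad); straight leg through the hole: tip 32 mm or more below the pin axis, 8 mm or less from mid-plane, rig y 32 to 56 mm; neck 4.5 mm or more below the pin axis and 12 mm or less from the leg (value of joint pin below 0.003 m and z of clip_tip in the frame of rig below 0.043 m and x of clip_tip in the frame of rig between -0.008 and 0.008 m and y of clip_tip in the frame of rig between 0.032 and 0.056 m and z of neck in the frame of rig below 0.0705 m and horizontal distance between neck and clip_tip below 0.012 m and angle between the y axis of clip and the y axis of rig, either way round below 0.35 rad and angle between clip's own z axis and vertical below 0.25 rad and linear speed of clip below 0.03 m/s and contact force between the fingers and clip below 0.1 N); the robot touches nothing.
It fails at once if the clip is forced against the bracket or pin with more than 35 N (contact force between clip and rig above 35 N).
It fails at once if the robot presses on the bracket or pin with more than 40 N (contact force between the arm and rig above 40 N).
It fails at once if the fingers press on the bracket or pin with more than 40 N (contact force between the fingers and rig above 40 N).
It fails at once if a tin or the flask is moved by more than 15 mm (distance of any of tin, tin_lidded, flask from where it was at the start of the episode above 0.015 m).
It fails at once if a tin or the flask is tipped (angle between any of tin, tin_lidded, flask's own z axis and vertical above 0.3 rad).
It also fails if it takes over 72 s, if anything falls off the work surface, if the arm or the gripper's body presses on something with over 40 N, if the wrist force passes 120 N, or if a joint passes its speed limit or range.

## Working session

There is one attempt and no reset: what is moved stays moved. The work goes in short steps, Python scripts to look and compute and a tool call to move; the robot and the scene stay as the last step left them, time stands still between calls to the robot, and variables do not carry over. Pictures are saved under pics/ and viewed, and the job is handed in when it is done.

Besides the shell and the picture viewer there is one more tool, called after "Request:" in YAML: its name, and indented under it one key for each argument. jog_arm: Moves the arm, as the interface text tells. Its arguments: {"type":"object","properties":{"plan":{"type":"array","items":{"type":"array"}},"force":{"type":"number"}},"required":["plan"]}

```bash
ls; mkdir -p pics
python3 - <<'E'
from bench import *
import cv2
print(sense())
for n in ("scene","top","wrist"):
    print(n,camera_info(n))
    p,d=snapshot(n); cv2.imwrite(f"pics/{n}0.png",p)
    import numpy as np; np.save(f"pics/{n}0.npy",d)
E
```

```text
pics
{'time': 0.0, 'joint_pos': array([-7.71403961e+01,  7.51398674e+00,  8.53328994e+01, -6.20248448e-04,
        8.72602083e+01, -4.89033870e+00]), 'qd': array([ 0.01297615,  0.05474338,  0.03226489, -0.09448701, -0.09213199,
        0.04579915]), 'joint_efforts': array([ 1.75577494e-03, -5.69391096e+01, -5.00549805e+01, -1.43163466e-04,
        1.48995803e-02,  6.39242148e-05]), 'tool_pos': array([ 182.84312721, -570.89898042,  247.22138968]), 'tcp_rot': array([-1.79893243e+02, -8.51245397e-03,  1.77499649e+01]), 'ft_force': array([-0.62231936, -0.66077074,  0.39028159]), 'wrist_torque': array([0.00472236, 0.00077089, 0.02885075]), 'finger_gap': 85.39328832582653}
scene {'fov_y': 45.93526985794152, 'cx': 279.8217993330541, 'cy': 213.71606671479975, 'origin': array([1262.79467624, -352.63799319,  556.15661899]), 'orientation': array([-124.69956009,    0.75005191,   62.8893591 ])}
top {'fov_y': 47.06916050048422, 'cx': 277.112520450341, 'cy': 207.33471696116456, 'origin': array([ 420.88071725,  -34.76735915, 1179.06203913]), 'orientation': array([-170.27409227,   -0.64909128,  -89.54886497])}
wrist {'fov_y': 65.70646984690485, 'cx': 280.5397955297359, 'cy': 211.3990902601755, 'origin': array([ 256.31756115, -547.43462603,  372.4576922 ]), 'orientation': array([ 1.62167363e+02,  8.82924747e-02, -7.22815808e+01])}
```

View pics/scene0.png

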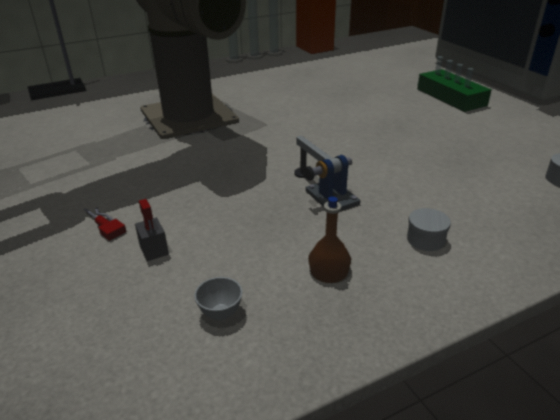

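View pics/top0.png

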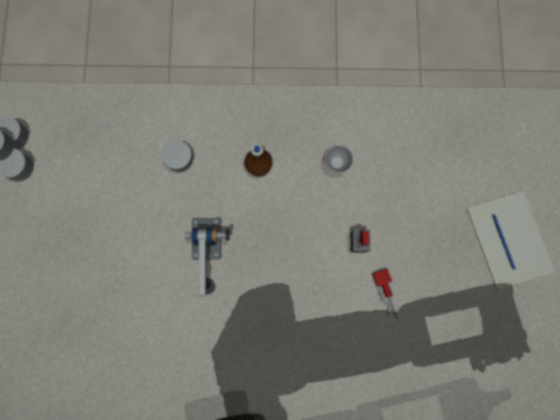

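View pics/wrist0.png

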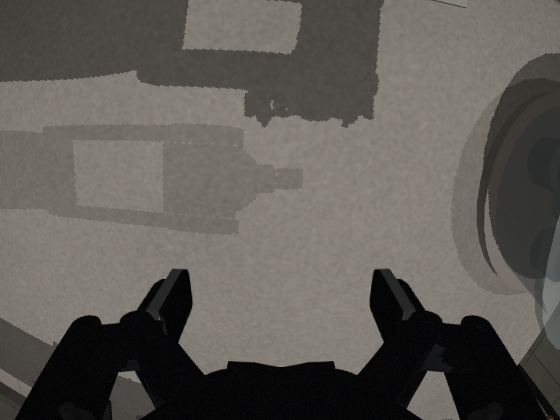

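The lidded tin is at top-view (178,155), the flask at (258,162), the open tin at (338,158), and the rig at (205,240) with its head towards image right (world -y). The rest with the upright clip is at (360,238), and the look-alike lies at (385,280). Next I measure with depth.

```bash
cat > h.py <<'E'
from bench import *
import numpy as np, cv2
from scipy.spatial.transform import Rotation as R
def Rm(rpy): return R.from_euler('xyz',rpy,degrees=True).as_matrix()
def cloud(d,c):
    f=d.shape[0]/2/np.tan(np.radians(c['fov_y']/2))
    v,u=np.mgrid[:d.shape[0],:d.shape[1]]
    P=np.stack([(u-c['cx'])/f*d,(v-c['cy'])/f*d,d],-1)
    return P@Rm(c['orientation']).T+c['origin']
def proj(P,c,h=420):
    f=h/2/np.tan(np.radians(c['fov_y']/2))
    q=(np.atleast_2d(P)-c['origin'])@Rm(c['orientation'])
    return np.c_[q[:,0]/q[:,2]*f+c['cx'],q[:,1]/q[:,2]*f+c['cy']]
def ray(u,v,c,z,h=420):
    f=h/2/np.tan(np.radians(c['fov_y']/2))
    w=Rm(c['orientation'])@np.array([(u-c['cx'])/f,(v-c['cy'])/f,1.])
    return c['origin']+w*(z-c['origin'][2])/w[2]
E
python3 - <<'E'
from h import *
for n,b in (("top",[(165,205,260,310),(335,215,410,325)]),("scene",[(280,120,380,220),(70,180,190,270)])):
    p=cv2.imread(f"pics/{n}0.png"); d=np.load(f"pics/{n}0.npy"); c=camera_info(n)
    W=cloud(d,c)
    for i,(a,b_,e,f_) in enumerate(b):
        k=min(800/(e-a),600/(f_-b_)); k=int(k)
        q=cv2.resize(p[b_:f_,a:e],None,fx=k,fy=k,interpolation=cv2.INTER_CUBIC)
        cv2.imwrite(f"pics/{n}_crop{i}.png",np.clip(q*1.6,0,255).astype('uint8')); print(n,i,k)
    hsv=cv2.cvtColor(p,cv2.COLOR_BGR2HSV)
    blue=(hsv[...,0]>100)&(hsv[...,0]<130)&(hsv[...,1]>120)
    red=((hsv[...,0]<6)|(hsv[...,0]>174))&(hsv[...,1]>150)
    for nm,m in (("blue",blue),("red",red)):
        nn,l,s,ce=cv2.connectedComponentsWithStats(m.astype('uint8'))
        for j in range(1,nn):
            if s[j,4]>12:
                X=W[(l==j)&(d>0)]
                if len(X) : print(n,nm,s[j],X.min(0).round(),X.max(0).round(),np.median(X,0).round())
E
```

```text
top 0 5
top 1 5
top blue [255 146   4   5  17] [726.  -2. 140.] [736.   5. 148.] [732.   3. 143.]
top blue [494 216  20  52  89] [ 481. -621.    5.] [ 605. -580.   18.] [ 543. -600.   11.]
top blue [192 229   5  15  51] [526. 137.  70.] [557. 147.  97.] [540. 142.  89.]
top blue [207 228   7  16  62] [527. 103.  56.] [560. 114.  94.] [540. 109.  88.]
top red [361 232   7  12  77] [ 526. -249.   75.] [ 551. -238.  107.] [ 539. -242.  100.]
top red [374 270  17  27 253] [ 409. -318.   11.] [ 470. -279.   24.] [ 449. -302.   17.]
scene 0 6
scene 1 6
scene blue [ 530    1   30   74 1165] [354. 862.  91.] [418. 894. 279.] [388. 886. 171.]
scene blue [339 156   8   9  38] [543. 136.  83.] [560. 148.  95.] [554. 142.  91.]
scene blue [324 160   9   9  42] [542. 103.  82.] [561. 115.  95.] [555. 108.  91.]
scene blue [327 195  11  12  84] [558.  -5.  14.] [742. 124. 147.] [736.   1. 144.]
scene red [139 199  12  23 133] [ 525. -252.   69.] [ 558. -239.  104.] [ 553. -246.  100.]
scene red [ 95 216  29  23 357] [ 409. -321.    5.] [ 478. -279.   22.] [ 457. -305.   19.]
```

Run:
```python
import cv2,numpy as np
a=cv2.imread("pics/top_crop0.png");b=cv2.imread("pics/scene_crop0.png")
print(a.shape,b.shape)
for n in("top_crop0","top_crop1","scene_crop0","scene_crop1"):
    pass
```

```text
(525, 475, 3) (600, 600, 3)
```

View pics/top_crop0.png

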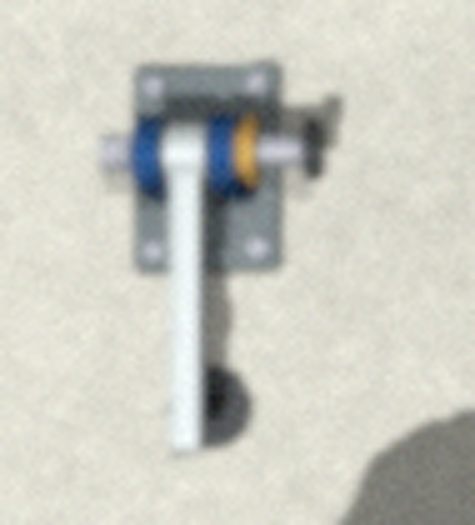

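View pics/top_crop1.png

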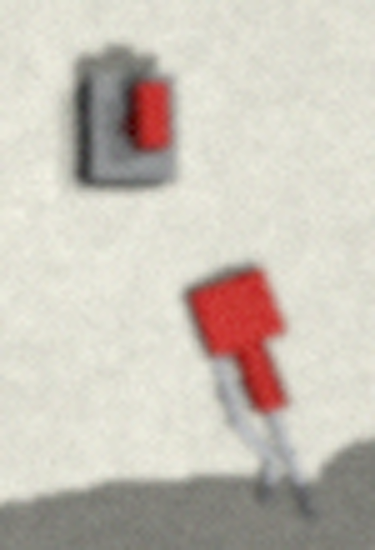

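View pics/scene_crop0.png

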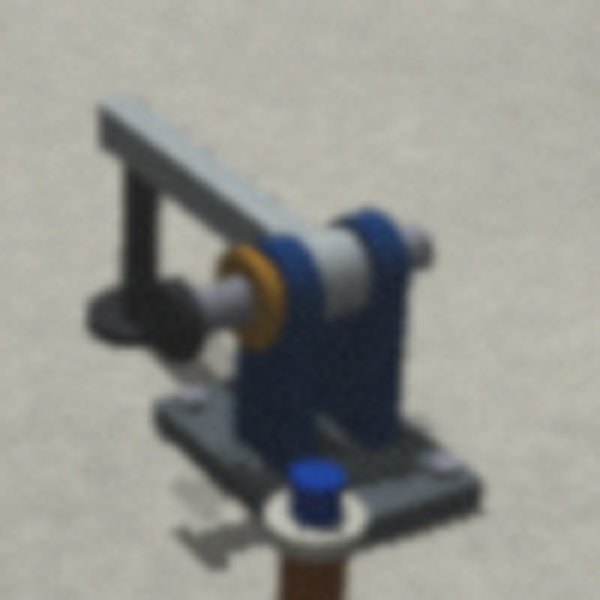

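View pics/scene_crop1.png

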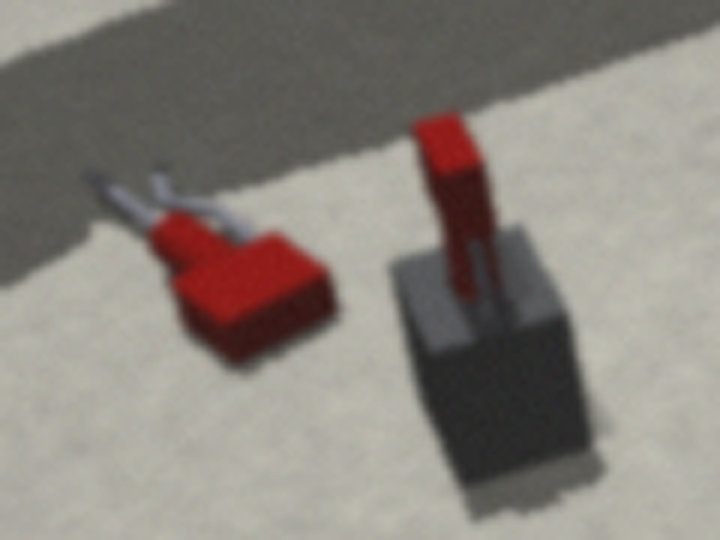

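```bash
cat >> h.py <<'E'
def fcloud(d,c):
    f=d.shape[0]/2/np.tan(np.radians(c['fov_y']/2))
    v,u=np.mgrid[:d.shape[0],:d.shape[1]]
    x=u-c['cx'];y=v-c['cy'];r=np.hypot(x,y)+1e-9;th=r/f
    k=np.tan(th)/r
    P=np.stack([x*k*d,y*k*d,d],-1)
    return P@Rm(c['orientation']).T+c['origin']
def fproj(P,c,h=420):
    f=h/2/np.tan(np.radians(c['fov_y']/2))
    q=(np.atleast_2d(P)-c['origin'])@Rm(c['orientation'])
    rr=np.hypot(q[:,0],q[:,1])+1e-9; th=np.arctan2(rr,q[:,2])
    return np.c_[q[:,0]/rr*th*f+c['cx'],q[:,1]/rr*th*f+c['cy']]
def fray(u,v,c,z=None,h=420):
    f=h/2/np.tan(np.radians(c['fov_y']/2))
    x=u-c['cx'];y=v-c['cy'];r=np.hypot(x,y)+1e-9;th=r/f
    w=Rm(c['orientation'])@np.array([x/r*np.sin(th),y/r*np.sin(th),np.cos(th)])
    if z is None: return c['origin'],w
    return c['origin']+w*(z-c['origin'][2])/w[2]
def tool():
    s=sense(); return np.array(s['tool_pos']),Rm(s['tcp_rot']),s
def plan(target,yaw=None,rpy=None):
    """shift in tool axes (m) & rotvec (deg) from measured pose to target"""
    t,T,s=tool()
    sh=T.T@(np.array(target)-t)/1000
    if rpy is None: rpy=[180,0,yaw]
    rv=R.from_matrix(T.T@Rm(rpy)).as_rotvec(degrees=True)
    print("shift m",sh.round(4),"turn deg",rv.round(2), "from",t.round(2),s['tcp_rot'].round(2))
E
python3 - <<'E'
from h import *
t,T,s=tool(); c=camera_info("wrist")
print(T.T@(c['origin']-t)); print(T.T@Rm(c['orientation']))
p=cv2.imread("pics/top0.png"); d=np.load("pics/top0.npy"); c=camera_info("top"); W=cloud(d,c)
# lever pts
m=(W[...,2]>78)&(W[...,2]<90)&(W[...,0]>400)&(W[...,0]<525)&(abs(W[...,1]-125)<25)
X=W[m]; print(len(X),X[:,2].mean())
for a in range(400,525,20):
    q=X[(X[:,0]>=a)&(X[:,0]<a+20)]
    if len(q):print(a,len(q),q.mean(0).round(1),q.min(0).round(),q.max(0).round())
print(np.polyfit(X[:,0],X[:,1],1))
for u,v in ((192.2,218.2),(221.4,218.2),(221.2,259),(192.4,259)): print(ray(u,v,c,12).round(1))
for nm,(u,v) in dict(tin=(338,158),lid=(178,155),flask=(258,162)).items(): print(nm,ray(u,v,c,40).round())
m=(W[...,0]>500)&(W[...,0]<580)&(W[...,1]<95)&(W[...,1]>30)&(W[...,2]>25)
for i in zip(*np.where(m)): print(i[::-1],W[i].round(),p[i])
plan([470,80,290],0)
E
```

```text
[  77.19189265   -0.23145738 -125.06772185]
[[-5.42241444e-04 -9.51920552e-01 -3.06344526e-01]
 [ 9.99999851e-01 -5.37694989e-04 -9.92296236e-05]
 [-7.02611986e-05 -3.06344534e-01  9.51920701e-01]]
360 84.3151001242541
400 35 [415.2 120.5  84.3] [411. 114.  82.] [420. 128.  89.]
420 62 [430.6 120.9  84.3] [422. 114.  79.] [440. 128.  88.]
440 62 [450.6 121.6  84.4] [442. 114.  79.] [460. 129.  89.]
460 63 [470.6 122.4  84.5] [462. 115.  79.] [480. 130.  88.]
480 61 [490.9 123.1  84.2] [482. 116.  79.] [500. 130.  89.]
500 57 [509.9 123.9  84.1] [500. 117.  80.] [518. 131.  90.]
520 20 [522.4 124.5  84.6] [520. 117.  78.] [525. 131.  88.]
[3.63477741e-02 1.05284587e+02]
[592.1 160.7  12. ]
[592.8  89.5  12. ]
[493.5  87.3  12. ]
[492.9 156.5  12. ]
tin [ 740. -194.   40.]
lid [743. 196.  40.]
flask [728.   1.  40.]
(np.int64(216), np.int64(228)) [560.  94.  83.] [40 47 54]
(np.int64(216), np.int64(229)) [558.  94.  81.] [41 54 63]
(np.int64(226), np.int64(229)) [557.  71.  84.] [51 52 51]
(np.int64(227), np.int64(229)) [558.  69.  80.] [42 46 44]
(np.int64(228), np.int64(229)) [558.  
[... 7281 characters left out ...]
5.  85.] [59 63 62]
(np.int64(229), np.int64(239)) [535.  64.  81.] [89 94 95]
(np.int64(215), np.int64(240)) [532.  95.  85.] [42 68 85]
(np.int64(216), np.int64(240)) [532.  93.  82.] [47 63 73]
(np.int64(226), np.int64(240)) [532.  70.  81.] [85 89 87]
(np.int64(227), np.int64(240)) [533.  68.  78.] [76 81 81]
(np.int64(228), np.int64(240)) [533.  66.  78.] [88 92 93]
(np.int64(229), np.int64(240)) [533.  64.  79.] [110 114 118]
(np.int64(215), np.int64(241)) [530.  95.  84.] [40 61 74]
(np.int64(216), np.int64(241)) [530.  93.  80.] [52 66 73]
shift m [ 0.472  -0.5326 -0.0417] turn deg [-8.000e-02  1.000e-02  1.775e+01] from [ 182.84 -571.06  247.51] [-1.7992e+02 -1.0000e-02  1.7750e+01]
```

Run:
```python
from h import *
plan([550,-243,250],0)
```

```text
shift m [ 0.4497 -0.2005 -0.0022] turn deg [-8.000e-02  1.000e-02  1.775e+01] from [ 182.84 -571.06  247.51] [-1.7992e+02 -1.0000e-02  1.7750e+01]
```

Request:
jog_arm:
  plan:
    - [[0,0,9],[0.2,-0.09,0],1]
    - [[0,0,17.8],[0.45,-0.2,0],1]
    - [[0,0,17.8],[0.45,-0.2,0],1]
    - [[0,0,17.8],[0.45,-0.2,0],1]
    - [[0,0,17.8],[0.45,-0.2,0],1]
    - [[0,0,17.8],[0.45,-0.2,0],1]
    - [[0,0,17.8],[0.45,-0.2,0],1]
    - [[0,0,17.8],[0.45,-0.2,0],1]
    - [[0,0,17.8],[0.45,-0.2,0],1]
    - [[0,0,17.8],[0.45,-0.2,0],1]
    - [[0,0,17.8],[0.45,-0.2,0],1]

```text
time: 1.52
tool_pos: [549.6, -244.8, 248.2]
tcp_rot: [180.0, 0.0, -0.1]
ft_force: [0.7, -0.2, 1.3]
finger_gap: 85.4
```

Run:
```python
from h import *
c=camera_info("wrist");p,d=snapshot("wrist"); cv2.imwrite("pics/w1.png",np.clip(p*1.5,0,255).astype('uint8')); np.save("pics/w1.npy",d)
import pickle; pickle.dump(c,open("pics/w1.pkl","wb"))
print(sense()['tool_pos'],sense()['tcp_rot'],sense()['time'])
```

```text
[ 549.71491394 -244.89498071  248.29596447] [ 1.79991175e+02  1.04375692e-02 -1.54430848e-01] 1.575
```

View pics/w1.png

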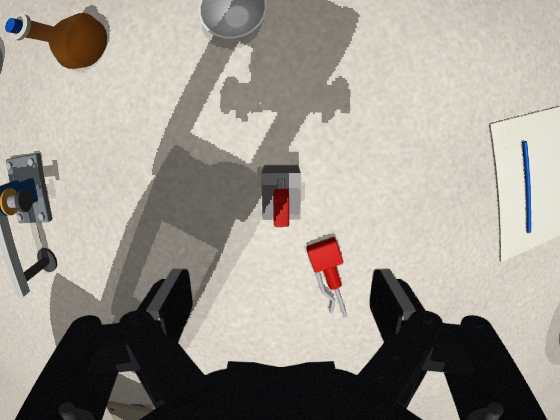

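The wrist view shows the rest at (281,193) with the clip's red grip at about (281,208), the large look-alike at (325,255), and the rig at the left edge.

Run:
```python
from h import *
import pickle
c=pickle.load(open("pics/w1.pkl","rb"));p=cv2.imread("pics/w1.png");d=np.load("pics/w1.npy")
q=cv2.resize(p[150:240,230:330],None,fx=6,fy=6,interpolation=cv2.INTER_CUBIC);cv2.imwrite("pics/w1c.png",q)
W=fcloud(d,c)
hsv=cv2.cvtColor(p,cv2.COLOR_BGR2HSV)
red=((hsv[...,0]<6)|(hsv[...,0]>174))&(hsv[...,1]>150)
red[:,300:]=0
X=W[red&(d>0)]
print(X.min(0),X.max(0))
T=X[X[:,2]>97]; print("top",T.min(0).round(1),T.max(0).round(1),T.mean(0).round(1),len(T))
m=(red&(W[...,2]>97)).astype('uint8')
P=T[:,:2].astype(np.float32); print(cv2.minAreaRect(P))
g=(W[...,2]>44)&(W[...,2]<56)&(abs(W[...,0]-540)<45)&(abs(W[...,1]+245)<40)
G=W[g]; print("rest top",cv2.minAreaRect(G[:,:2].astype(np.float32)),G[:,2].mean(),G.min(0),G.max(0))
for n in("top",):
    c=camera_info(n);p=cv2.imread("pics/top0.png");W=cloud(np.load("pics/top0.npy"),c)
    g=(W[...,2]>43)&(W[...,2]<57)&(abs(W[...,0]-540)<45)&(abs(W[...,1]+245)<40)
    print("top cam rest",cv2.minAreaRect(W[g][:,:2].astype(np.float32)))
    g=(W[...,2]>93)&(abs(W[...,0]-540)<45)&(abs(W[...,1]+245)<40)
    print("top cam clip",cv2.minAreaRect(W[g][:,:2].astype(np.float32)))
```

```text
[ 524.82011223 -251.96059978   76.57067788] [ 560.57268767 -184.18374111  324.89868958]
top [ 524.8 -251.7   97.3] [ 560.6 -184.2  324.9] [ 539.9 -245.1  100.9] 472
((542.2161254882812, -217.82371520996094), (70.73963928222656, 29.50189208984375), 84.0180892944336)
rest top ((538.84912109375, -245.25572204589844), (50.620059967041016, 40.082820892333984), 0.34983864426612854) 49.469422876937145 [ 513.6301206  -265.41596953   45.22842707] [ 564.11786077 -225.06472558   55.72790281]
top cam rest ((538.6296997070312, -245.80209350585938), (47.94408416748047, 40.50836181640625), 0.09203089773654938)
top cam clip ((538.7586669921875, -244.97206115722656), (29.799762725830078, 14.731813430786133), 3.926865816116333)
```

View pics/w1c.png

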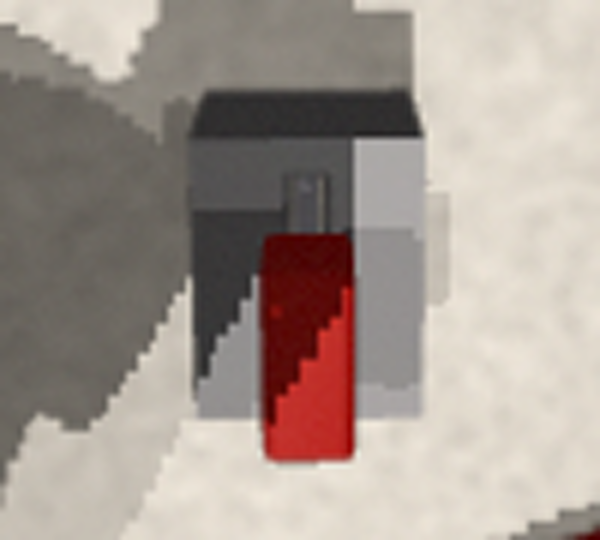

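Request:
jog_arm:
  plan:
    - [[0,0,-2.2],[0,-0.365,0],1]
    - [[0,0,-2.2],[0,-0.365,0],1]
    - [[0,0,-2.2],[0,-0.365,0],1]
    - [[0,0,-2.2],[0,-0.365,0],1]
    - [[0,0,-2.2],[0,-0.365,0],1]
    - [[0,0,-2.2],[0,-0.365,0],1]
    - [[0,0,-2.2],[0,-0.365,0],1]
    - [[0,0,-2.2],[0,-0.365,0],1]

```text
time: 2.58
tool_pos: [550.9, 120.1, 248.4]
tcp_rot: [180.0, -0.0, 2.1]
ft_force: [0.0, -0.1, -0.3]
finger_gap: 85.1
```

Run:
```python
from h import *
c=camera_info("wrist");p,d=snapshot("wrist"); cv2.imwrite("pics/w2.png",np.clip(p*1.5,0,255).astype('uint8')); np.save("pics/w2.npy",d)
import pickle; pickle.dump(c,open("pics/w2.pkl","wb"))
print(sense()['tool_pos'],sense()['tcp_rot'],sense()['time'])
W=fcloud(d,c)
uv=fproj([[543,125,84]],c)[0].astype(int); print(uv)
u,v=uv
x0,y0=max(u-70,0),max(v-50,0)
q=cv2.resize(np.clip(p*1.5,0,255).astype('uint8')[y0:y0+120,x0:x0+140],None,fx=5,fy=5,interpolation=cv2.INTER_CUBIC);cv2.imwrite("pics/w2c.png",q);print(x0,y0)
def sl(axis,m): 
    X=W[m];return X
# lever
m=(W[...,2]>80)&(W[...,2]<89)&(W[...,0]>400)&(W[...,0]<522)&(abs(W[...,1]-122)<20)
X=W[m];print("lever",len(X),cv2.minAreaRect(X[:,:2].astype(np.float32)),np.polyfit(X[:,0],X[:,1],1),X[:,2].mean())
# base
m=(W[...,2]>9)&(W[...,2]<15)&(abs(W[...,0]-543)<70)&(abs(W[...,1]-125)<50)
X=W[m];print("base",len(X),cv2.minAreaRect(X[:,:2].astype(np.float32)))
m=(W[...,2]>45)&(abs(W[...,0]-543)<25)&(abs(W[...,1]-125)<80)
hsv=cv2.cvtColor(p,cv2.COLOR_BGR2HSV)
X=W[m];
for a in range(55,195,2):
    k=m&(W[...,1]>=a)&(W[...,1]<a+2)
    if k.sum()>3: q=W[k]; print(a,k.sum(),'x',q[:,0].min().round(1),q[:,0].max().round(1),'z',q[:,2].max().round(1),p[k].mean(0).round())
```

```text
[550.99381232 119.67082515 248.36076529] [ 1.79971719e+02 -6.88978194e-03  2.05749769e+00] 2.625
[274 202]
204 152
lever 1361 ((465.6484680175781, 123.35055541992188), (112.98353576660156, 14.125553131103516), 2.0334413051605225) [3.09422672e-02 1.08845558e+02] 83.55557959056722
base 2662 ((543.5859985351562, 126.10163879394531), (99.95734405517578, 70.5384521484375), 1.881731390953064)
55 849 x 538.5 566.5 z 341.0 [9. 8. 8.]
57 1152 x 539.7 565.8 z 339.8 [9. 8. 8.]
59 1553 x 539.1 565.6 z 339.3 [9. 8. 8.]
61 1095 x 541.6 565.9 z 339.0 [8. 8. 7.]
63 496 x 532.3 565.7 z 337.3 [18. 17. 17.]
65 646 x 532.4 565.3 z 337.6 [21. 20. 20.]
67 511 x 532.4 565.5 z 335.0 [22. 21. 21.]
69 264 x 532.4 565.6 z 328.9 [19. 18. 18.]
71 505 x 532.8 565.8 z 301.8 [29. 28. 28.]
73 500 x 539.9 565.5 z 304.4 [32. 31. 31.]
75 704 x 537.9 564.6 z 307.2 [22. 21. 22.]
77 1437 x 539.4 567.6 z 309.6 [11. 10. 11.]
79 230 x 539.5 567.9 z 311.9 [21. 20. 20.]
81 313 x 539.4 568.0 z 313.3 [20. 18. 18.]
83 163 x 540.8 568.0 z 327.3 [25. 23. 23.]
85 204 x 539.1 568.0 z 328.4 [23. 22. 22.]
87 309 x 539.2 568.0 z 328.8 [
[... 1622 characters left out ...]
[12. 11. 11.]
163 764 x 534.8 563.1 z 307.7 [16. 15. 15.]
165 479 x 536.3 561.1 z 304.9 [31. 30. 30.]
167 450 x 537.5 562.3 z 302.8 [27. 26. 26.]
169 288 x 535.8 562.3 z 328.3 [19. 18. 18.]
171 344 x 535.8 561.9 z 333.5 [16. 15. 14.]
173 605 x 535.8 561.1 z 334.8 [16. 16. 15.]
175 525 x 540.5 561.2 z 337.3 [19. 18. 18.]
177 881 x 536.0 561.3 z 337.4 [9. 8. 8.]
179 1574 x 533.9 561.5 z 338.6 [8. 8. 7.]
181 1202 x 534.6 561.4 z 339.7 [9. 8. 8.]
183 837 x 538.4 561.2 z 340.7 [9. 8. 8.]
185 801 x 538.7 561.5 z 340.6 [9. 7. 8.]
187 666 x 538.0 561.9 z 341.1 [9. 8. 8.]
189 470 x 538.0 561.4 z 340.3 [10.  9.  9.]
191 222 x 538.3 560.7 z 333.4 [15. 14. 15.]
193 64 x 557.4 559.9 z 308.9 [20. 20. 21.]
```

View pics/w2c.png

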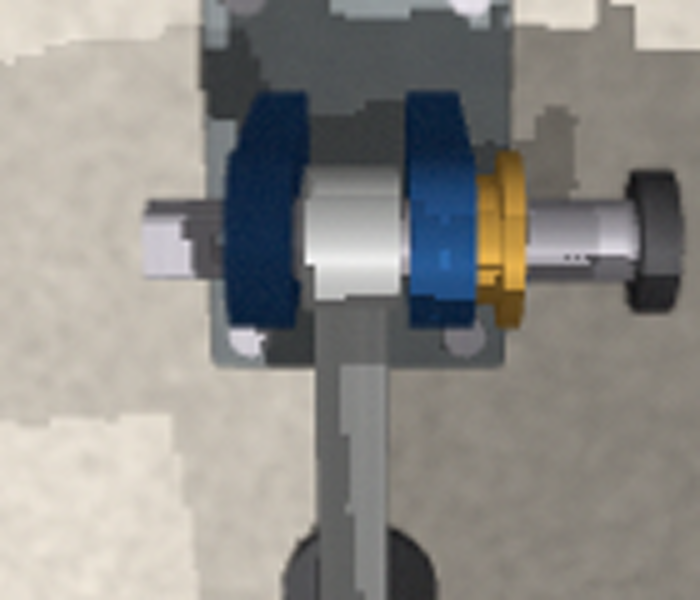

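View pics/w2.png

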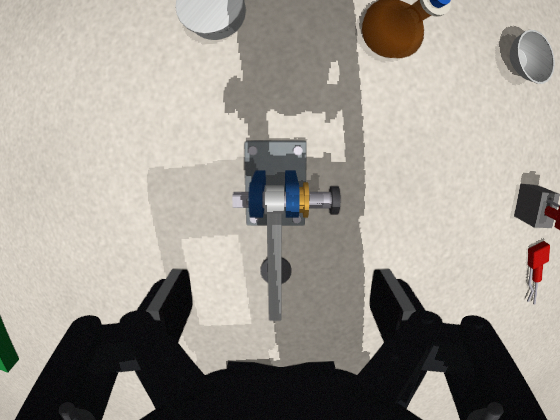

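Run:
```python
from h import *
import pickle
c=pickle.load(open("pics/w2.pkl","rb"));d=np.load("pics/w2.npy");p=cv2.imread("pics/w2.png")
W=fcloud(d,c); r=np.radians(2.0); o=np.array([543.6,126.1,0])
Q=(W-o)@Rm([0,0,2.0])
for row in (188,194,200,206):
    print(row,[(u,*Q[row,u].round(1).tolist(),int(p[row,u].mean())) for u in list(range(301,345))if 40<Q[row,u,2]<110])
for row in (195,200,205):
    print(row,[(u,*Q[row,u].round(1).tolist()) for u in list(range(230,250))if 40<Q[row,u,2]<110])
```

```text
188 [(301, 12.1, -25.6, 77.6, 71), (302, 12.1, -26.6, 77.6, 64), (303, 12.4, -27.4, 79.0, 65), (304, 13.7, -28.0, 84.0, 81), (305, 14.0, -28.8, 85.4, 102), (306, 13.8, -29.8, 84.3, 104), (307, 13.6, -30.8, 83.6, 104), (308, 13.5, -31.7, 83.3, 103), (330, 10.4, -54.3, 69.8, 22), (331, 12.1, -54.2, 76.7, 29), (332, 13.0, -54.5, 80.7, 38), (333, 12.9, -55.5, 80.2, 41), (334, 12.8, -56.6, 79.5, 42), (335, 13.0, -57.4, 80.3, 39), (336, 13.2, -58.2, 81.2, 39), (337, 12.9, -59.4, 79.9, 41), (338, 12.9, -60.4, 79.9, 40)]
194 [(301, 8.4, -25.2, 85.5, 106), (302, 8.0, -26.2, 84.3, 105), (303, 7.9, -27.2, 83.8, 106), (304, 8.3, -28.0, 85.2, 83), (305, 9.3, -28.6, 89.1, 133), (306, 9.7, -29.4, 90.5, 134), (307, 9.1, -30.5, 88.2, 135), (308, 9.3, -31.3, 88.9, 133), (309, 6.8, -33.1, 79.4, 109), (310, 6.6, -34.1, 78.9, 121), (311, 6.7, -35.0, 79.2, 108), (312, 6.9, -35.9, 79.9, 107), (313, 6.4, -37.1, 77.9, 106), (314, 6.7, -37.9, 78.9, 107), (315, 6.8, -38.8, 79.2, 106), (316, 6.7, -39.8, 79.0, 105), (317, 6.7, -40.7, 79.0, 105), (318, 6.7, -41.7, 78.9, 105), (319, 6.5, -42.7, 78.2, 105), (320, 6
[... 3532 characters left out ...]
.6), (240, 1.6, 31.5, 81.9), (241, 1.2, 30.7, 80.4), (242, 1.4, 29.7, 81.3), (243, 1.3, 28.8, 81.0), (244, 1.3, 27.9, 80.8), (245, 1.5, 26.8, 81.7), (246, 0.2, 26.4, 76.9), (247, -2.2, 26.3, 68.6), (248, 4.2, 23.0, 91.2), (249, 4.2, 22.1, 91.1)]
205 [(232, -3.8, 39.6, 80.1), (233, -3.3, 38.4, 81.7), (234, -3.9, 37.7, 79.9), (235, -3.3, 36.5, 81.8), (236, -3.9, 35.8, 79.8), (237, -3.6, 34.7, 80.8), (238, -3.5, 33.7, 81.2), (239, -3.9, 32.9, 79.9), (240, -3.3, 31.7, 81.9), (241, -4.2, 31.1, 78.8), (242, -3.3, 29.8, 82.0), (243, -3.6, 29.0, 80.8), (244, -4.1, 28.2, 79.4), (245, -3.6, 27.0, 80.9), (246, -3.5, 26.1, 81.2), (247, -3.6, 25.1, 80.9), (248, -3.4, 24.1, 81.7), (249, -0.4, 22.2, 91.5)]
```

Run:
```python
from h import *
import bench
print([k for k in dir(bench) if not k.startswith('_')]); print(getattr(bench,'nose_length',None))
plan([546.9,31.2,74],2.0)
```

```text
['PlanningError', 'camera_info', 'hand_in', 'nose_length', 'sense', 'snapshot']
17.0
shift m [-0.0073  0.0882  0.1744] turn deg [ 0.03 -0.01  0.06] from [550.99 119.67 248.36] [ 1.7997e+02 -1.0000e-02  2.0600e+00]
```

Request:
jog_arm:
  plan:
    - [[0,0,0],[-0.007,0.06,0],-1]
    - [[0,0,0],[-0.007,0.088,0.05],-1]
    - [[0,0,0],[-0.007,0.088,0.11],-1]
    - [[0,0,0],[-0.007,0.088,0.17],-1]
    - [[0,0,0],[-0.007,0.088,0.17],-1]
    - [[0,0,0],[-0.007,0.088,0.17],-1]
    - [[0,0,0],[-0.007,0.088,0.17],-1]
    - [[0,0,0],[-0.007,0.088,0.17],-1]
  force: 40

```text
time: 3.62
tool_pos: [549.0, 33.0, 80.9]
tcp_rot: [180.0, -0.2, 2.2]
ft_force: [-0.5, -0.1, -0.7]
finger_gap: -0.3
```

Run:
```python
from h import *
c=camera_info("wrist");p,d=snapshot("wrist"); cv2.imwrite("pics/w3.png",np.clip(p*1.5,0,255).astype('uint8'))
W=fcloud(d,c); s=sense()
Q=(W-np.array([543.6,126.1,0]))@Rm([0,0,2.0])
print(s['tool_pos'],s['finger_gap'],s['ft_force'],(s['tool_pos']-np.array([543.6,126.1,0]))@Rm([0,0,2.0]))
m=(abs(Q[...,0])<9)&(Q[...,2]>66)&(Q[...,2]<85)&(Q[...,1]<-40)&(Q[...,1]>-110)
print(np.histogram(Q[m][:,1],bins=np.arange(-110,-38,2)))
```

```text
[548.54697898  33.07056617  80.35175073] 0.14389848034218503 [-0.11442752 -0.63028663  0.69256578] [  1.697285   -93.14540989  80.35175073]
(array([  0,  31,  70,  79,  60,   0,   0,   0,   0,   0,   0,  11,  78,
        78,  67,   4,   0,   0,   0,   0,   0,   0,   0,  30, 250,   5,
         4,   5,  20, 127, 134, 140, 127, 133, 125]), array([-110, -108, -106, -104, -102, -100,  -98,  -96,  -94,  -92,  -90,
        -88,  -86,  -84,  -82,  -80,  -78,  -76,  -74,  -72,  -70,  -68,
        -66,  -64,  -62,  -60,  -58,  -56,  -54,  -52,  -50,  -48,  -46,
        -44,  -42,  -40]))
```

View pics/w3.png

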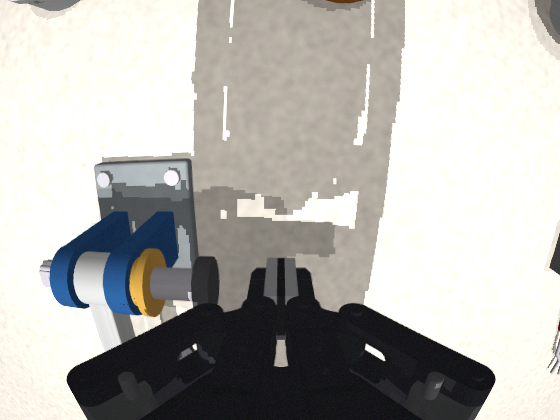

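Run:
```python
from h import *
c=camera_info("wrist");p,d=snapshot("wrist")
t,T,s=tool(); W=(fcloud(d,c)-t)@T
m=(p.mean(-1)<40)&(W[...,2]>-60)&(W[...,2]<20)&(abs(W[...,0])<50)&(abs(W[...,1])<75)
X=W[m]
for a in range(-60,20,5):
    k=X[(X[:,2]>=a)&(X[:,2]<a+5)]
    if len(k): print(a,len(k),k.min(0).round(),k.max(0).round())
```

```text
-60 4013 [-12. -54. -60.] [ 18.  54. -55.]
-55 3064 [-11. -51. -55.] [ 17.  52. -50.]
-50 2005 [-10. -46. -50.] [ 17.  46. -45.]
-45 2336 [-11. -42. -45.] [ 12.  42. -40.]
-40 3115 [-10. -39. -40.] [ 14.  38. -35.]
-35 1615 [-12. -35. -35.] [ 14.  34. -30.]
-30 927 [-13. -30. -30.] [ 14.  30. -25.]
-25 450 [-11. -17. -25.] [ 12.  17. -20.]
-20 125 [-11. -13. -20.] [ 11.  13. -15.]
-15 264 [ -9. -70. -15.] [ 11.  14. -10.]
-10 810 [-14. -71. -10.] [12. 13. -5.]
-5 572 [-15. -75.  -5.] [16. 14. -0.]
0 533 [-17. -75.   0.] [17. 13.  5.]
5 383 [-11. -75.   5.] [16. 13. 10.]
10 180 [-12. -75.  10.] [17. 11. 15.]
15 79 [ -4. -75.  15.] [ 17. -31.  20.]
```

Request:
jog_arm:
  plan:
    - [[0,0,0],[-0.001,-0.006,0.002],-1]
    - [[0,0,0],[-0.001,-0.012,0.002],-1]
    - [[0,0,0],[-0.001,-0.015,0.002],-1]
    - [[0,0,0],[-0.001,-0.017,0.002],-1]
    - [[0,0,0],[-0.001,-0.019,0.002],-1]
    - [[0,0,0],[-0.001,-0.021,0.002],-1]
    - [[0,0,0],[-0.001,-0.023,0.002],-1]
    - [[0,0,0],[-0.001,-0.025,0.002],-1]

```text
time: 4.72
tool_pos: [545.2, 57.2, 76.3]
tcp_rot: [179.9, 0.0, 2.1]
ft_force: [0.7, -5.2, 0.2]
finger_gap: -0.4
```

```bash
cat >> h.py <<'E'
O=np.array([543.6,126.1,0]); RZ=Rm([0,0,2.0])
def st():
    s=sense(); print("t",round(s['time'],2),"rig",((s['tool_pos']-O)@RZ).round(2),"rpy",s['tcp_rot'].round(2),"F rig",(s['ft_force']@RZ).round(2),"gap",round(s['finger_gap'],1))
E
python3 -c "
from h import *
st()"
```

```text
t 4.72 rig [ -0.76 -68.93  76.26] rpy [1.7993e+02 1.0000e-02 2.1200e+00] F rig [ 0.56 -5.19  0.16] gap -0.4
```

Request:
jog_arm:
  plan:
    - [[0,0,0],[0,-0.002,0],-1]
    - [[0,0,0],[0,-0.004,0],-1]
    - [[0,0,0],[0,-0.006,0],-1]
    - [[0,0,0],[0,-0.008,0],-1]
    - [[0,0,0],[0,-0.01,0],-1]
    - [[0,0,0],[0,-0.011,0],-1]
    - [[0,0,0],[0,-0.012,0],-1]
    - [[0,0,0],[0,-0.012,0],-1]

```text
time: 5.72
tool_pos: [544.8, 69.5, 76.2]
tcp_rot: [180.0, 0.0, 2.1]
ft_force: [0.5, -5.5, 0.5]
finger_gap: -0.3
```

```bash
python3 -c "
from h import *
c=camera_info('wrist');p,d=snapshot('wrist'); cv2.imwrite('pics/w4.png',np.clip(p*1.5,0,255).astype('uint8'))
st()"
```

```text
t 5.78 rig [ -0.8  -56.54  76.26] rpy [1.7997e+02 1.0000e-02 2.1400e+00] F rig [ 0.27 -4.64 -0.62] gap 0.0
```

View pics/w4.png

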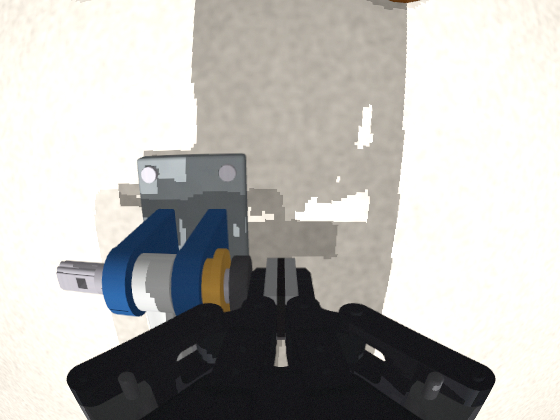

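The head is nearly on the bush at (235,280), and the cross-hole is visible at (82,282). I'll push on gently in half-millimetre steps.

Request:
jog_arm:
  plan:
    - [[0,0,0],[0,-0.0005,0],-1]
    - [[0,0,0],[0,-0.001,0],-1]
    - [[0,0,0],[0,-0.0015,0],-1]
    - [[0,0,0],[0,-0.002,0],-1]
    - [[0,0,0],[0,-0.002,0],-1]

```text
time: 6.4
tool_pos: [544.7, 71.7, 76.2]
tcp_rot: [180.0, 0.0, 2.1]
ft_force: [-0.1, -5.5, -0.8]
finger_gap: -0.2
```

Request:
jog_arm:
  plan:
    - [[0,0,0],[0,-0.0005,0],-1]
    - [[0,0,0],[0,-0.001,0],-1]
    - [[0,0,0],[0,-0.001,0],-1]

```text
time: 6.78
tool_pos: [544.7, 72.5, 76.2]
tcp_rot: [180.0, 0.0, 2.1]
ft_force: [0.0, -6.5, -0.9]
finger_gap: 0.1
```

Request:
jog_arm:
  plan:
    - [[0,0,0],[0,-0.0005,0],-1]
    - [[0,0,0],[0,-0.001,0],-1]
    - [[0,0,0],[0,-0.001,0],-1]

```text
time: 7.15
tool_pos: [544.7, 72.6, 76.3]
tcp_rot: [179.9, 0.0, 2.1]
ft_force: [0.7, -10.7, -0.3]
finger_gap: 0.1
```

```bash
python3 -c "
from h import *
st()"
```

```text
t 7.15 rig [ -0.81 -53.49  76.26] rpy [1.7988e+02 1.0000e-02 2.1300e+00] F rig [  0.37 -10.67  -0.3 ] gap 0.1
```

Request:
jog_arm:
  plan:
    - [[0,0,0],[0,-0.001,0],-1]
    - [[0,0,0],[0,-0.0015,0],-1]
    - [[0,0,0],[0,-0.0015,0],-1]

```text
time: 7.52
tool_pos: [544.7, 72.7, 76.3]
tcp_rot: [179.8, 0.0, 2.1]
ft_force: [-0.6, -17.7, 0.9]
finger_gap: -0.1
```

```bash
python3 -c "
from h import *
st()"
```

```text
t 7.53 rig [ -0.78 -53.36  76.3 ] rpy [1.7976e+02 2.0000e-02 2.1100e+00] F rig [ -1.19 -17.64   0.93] gap -0.1
```

Request:
jog_arm:
  plan:
    - [[0,0,0],[0,0.015,0],-1]
    - [[0,0,0],[0,0.025,-0.02],-1]
    - [[0,0,0],[0,0.02,-0.06],-1]
    - [[0,0,0],[-0.01,-0.04,-0.06],-1]
    - [[0,0,0],[-0.02,-0.095,-0.06],-1]
    - [[0,0,0],[-0.02,-0.095,-0.06],-1]
    - [[0,0,0],[-0.02,-0.095,-0.06],-1]
    - [[0,0,0],[-0.02,-0.095,-0.06],-1]
    - [[0,0,0],[-0.02,-0.095,-0.06],-1]

```text
time: 8.65
tool_pos: [521.3, 168.6, 136.2]
tcp_rot: [-180.0, 0.0, 2.1]
ft_force: [0.9, -0.7, 0.7]
finger_gap: 0.1
```

```bash
cat >> h.py <<'E'
import pickle
def shot(n,name="wrist"):
    c=camera_info(name);p,d=snapshot(name); pickle.dump((c,p,d),open(f"pics/{n}.pkl","wb"))
    cv2.imwrite(f"pics/{n}.png",np.clip(p*1.5,0,255).astype('uint8')); return c,p,d
E
python3 - <<'E'
from h import *
st()
c,p,d=shot("w5"); W=fcloud(d,c);Q=(W-O)@RZ
u,v=fproj([[542,171,81]],c)[0].astype(int);print(u,v)
x0,y0=u-60,v-50
q=cv2.resize(np.clip(p*1.5,0,255).astype('uint8')[y0:y0+100,x0:x0+130],None,fx=6,fy=6,interpolation=cv2.INTER_CUBIC);cv2.imwrite("pics/w5c.png",q);print(x0,y0)
E
```

```text
t 8.65 rig [-20.78  43.28 136.22] rpy [-1.80e+02  1.00e-02  2.06e+00] F rig [ 0.9  -0.75  0.7 ] gap 0.1
277 208
217 158
```

View pics/w5c.png

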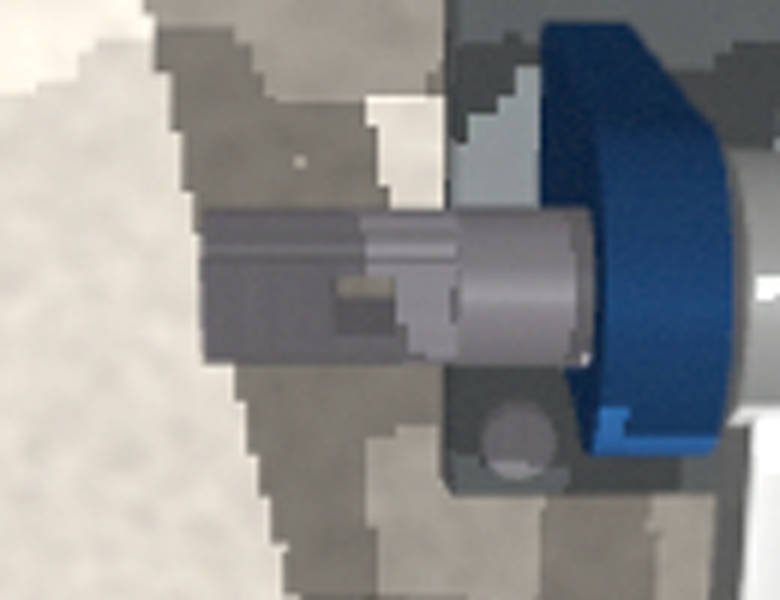

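The cross-hole shows at crop x 333–397, y 273–335, which is full-frame (277.8,208.7), and the pin end is at crop x 203.

Run:
```python
from h import *
c,p,d=pickle.load(open("pics/w5.pkl","rb"))
f=lambda x,y,z=81.5:(fray(217+(x+.5)/6-.5,158+(y+.5)/6-.5,c,z))
for n,(x,y,z) in dict(hole=(365,304,81.5),hl=(333,304,81.5),hr=(397,304,81.5),ht=(365,273,81.5),hb=(365,335,81.5),flat_t=(300,258,81.5),pintop=(300,208,75),pinbot=(300,362,81.5),end=(203,304,81.5)).items():
    w=f(x,y,z); print(n,w.round(2),((w-O)@RZ).round(2))
```

```text
hole [542.44 171.09  81.5 ] [ 0.41 45.   81.5 ]
hl [542.33 174.17  81.5 ] [ 0.41 48.09 81.5 ]
hr [542.55 168.    81.5 ] [ 0.41 41.91 81.5 ]
ht [545.56 171.19  81.5 ] [ 3.53 44.99 81.5 ]
hb [539.29 170.98  81.5 ] [-2.74 45.01 81.5 ]
flat_t [546.84 177.47  81.5 ] [ 5.03 51.22 81.5 ]
pintop [550.11 177.81  75.  ] [ 8.31 51.45 75.  ]
pinbot [536.3  177.23  81.5 ] [-5.51 51.35 81.5 ]
end [541.89 186.76  81.5 ] [ 0.41 60.69 81.5 ]
```

Run:
```python
from h import *
plan([539,-245,180],0)
```

```text
shift m [ 0.0028  0.4141 -0.0438] turn deg [-0.    0.01  2.06] from [521.28 168.74 136.25] [-1.80e+02  1.00e-02  2.06e+00]
```

Request:
jog_arm:
  plan:
    - [[0,0,0],[0,0.05,-0.03],0]
    - [[0,0,2.1],[0.003,0.414,-0.044],0]
    - [[0,0,2.1],[0.003,0.414,-0.044],0]
    - [[0,0,2.1],[0.003,0.414,-0.044],0]
    - [[0,0,2.1],[0.003,0.414,-0.044],0]
    - [[0,0,2.1],[0.003,0.414,-0.044],0]
    - [[0,0,2.1],[0.003,0.414,-0.044],0]
    - [[0,0,2.1],[0.003,0.414,-0.044],0]
    - [[0,0,2.1],[0.003,0.414,-0.044],0]
    - [[0,0,2.1],[0.003,0.414,-0.044],0]
    - [[0,0,2.1],[0.003,0.414,-0.044],0]

```text
time: 10.07
tool_pos: [539.7, -242.8, 180.3]
tcp_rot: [-180.0, 0.0, 0.1]
ft_force: [0.5, 0.3, 0.2]
finger_gap: 42.7
```

Run:
```python
from h import *
st()
c,p,d=shot("w6"); W=fcloud(d,c)
hsv=cv2.cvtColor(p,cv2.COLOR_BGR2HSV)
red=((hsv[...,0]<8)|(hsv[...,0]>172))&(hsv[...,1]>130)&(W[...,2]>94)&(W[...,2]<108)&(abs(W[...,0]-540)<30)&(abs(W[...,1]+245)<20)
X=W[red];print(len(X),cv2.minAreaRect(X[:,:2].astype(np.float32)),X[:,2].mean(), np.percentile(X,[2,98],axis=0).round(1))
plan([539,-245,88],0)
```

```text
t 10.07 rig [ -16.75 -368.53  180.3 ] rpy [-1.7999e+02  0.0000e+00  1.4000e-01] F rig [0.54 0.25 0.21] gap 42.7
843 ((539.7026977539062, -245.2880096435547), (29.071636199951172, 13.670263290405273), 0.8750336170196533) 99.7039711080735 [[ 526.1 -252.    95.8]
 [ 553.9 -238.5  101.1]]
shift m [-0.0008  0.0021  0.0924] turn deg [-0.   -0.01  0.14] from [ 539.77 -242.9   180.38] [-1.8e+02 -1.0e-02  1.4e-01]
```

View pics/w6.png

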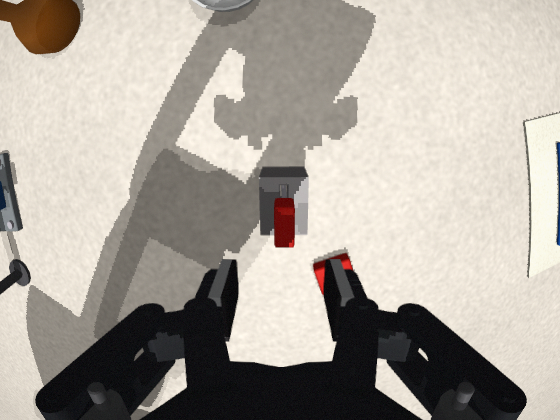

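The clip grip is at (285,222) in view, centred between the half-open fingers.

Request:
jog_arm:
  plan:
    - [[0,0,0],[0,0.002,0.04],0]
    - [[0,0,0],[0,0.002,0.05],0]
    - [[0,0,0],[0,0.002,0.05],0]
    - [[0,0,0],[0,0.002,0.05],0]

```text
time: 10.62
tool_pos: [540.3, -246.2, 131.8]
tcp_rot: [179.9, -0.1, 0.1]
ft_force: [-0.6, -0.5, 0.6]
finger_gap: 42.4
```

Run:
```python
from h import *
print(sense()['qd'].round(2))
plan([539.5,-245.2,88],0)
```

```text
[-0.11 -0.31 -0.38  0.05 -0.2  -0.04]
shift m [-0.0009 -0.001   0.0438] turn deg [ 0.05 -0.1   0.06] from [ 540.33 -246.19  131.82] [ 1.7995e+02 -1.0000e-01  6.0000e-02]
```

Request:
jog_arm:
  plan:
    - [[0,0,0],[0,-0.001,0.03],0]
    - [[0,0,0],[0,-0.001,0.042],0]
    - [[0,0,0],[0,-0.001,0.042],0]
    - [[0,0,0],[0,-0.001,0.042],0]
    - [[0,0,0],[0,-0.001,0.042],-1]
    - [[0,0,0],[0,-0.001,0.042],-1]
    - [[0,0,0],[0,-0.001,0.042],-1]
    - [[0,0,0],[0,-0.001,0.042],-1]
    - [[0,0,0],[0,-0.001,0.042],-1]
    - [[0,0,0],[0,-0.001,0.042],-1]
  force: 60

```text
time: 11.88
tool_pos: [540.2, -245.2, 89.4]
tcp_rot: [180.0, -0.1, 0.1]
ft_force: [-1.1, 0.3, 4.9]
finger_gap: 13.1
```

Run:
```python
from h import *
st(); print(sense()['tool_pos'])
shot("w7")
```

```text
t 11.88 rig [ -16.39 -371.     89.36] rpy [ 1.7996e+02 -8.0000e-02  5.0000e-02] F rig [-1.12  0.35  4.87] gap 13.1
[ 540.16419796 -245.24616123   89.36336782]
```

View pics/w7.png

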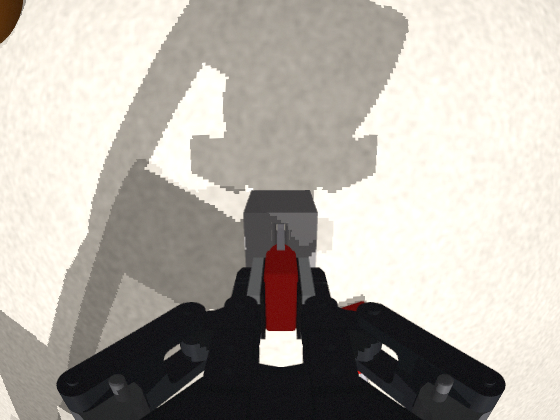

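Request:
jog_arm:
  plan:
    - [[0,0,0],[0,0,-0.015],-1]
    - [[0,0,0],[0,0,-0.04],-1]
    - [[0,0,0],[0,0,-0.08],-1]
    - [[0,0,0],[0,0,-0.11],-1]
    - [[0,0,0],[0,0,-0.11],-1]
    - [[0,0,0],[0,0,-0.11],-1]

```text
time: 12.68
tool_pos: [539.2, -244.8, 197.9]
tcp_rot: [-180.0, 0.0, 0.0]
ft_force: [0.2, 0.3, -1.3]
finger_gap: 13.4
```

Run:
```python
from h import *
st(); shot("w8")
plan([543,171.1,200],2)
```

```text
t 12.68 rig [ -17.3  -370.5   197.85] rpy [-1.7998e+02  3.0000e-02  5.0000e-02] F rig [ 0.17  0.31 -1.27] gap 13.4
shift m [ 0.0045 -0.4157 -0.0026] turn deg [-0.06  0.1  -1.95] from [ 538.86 -244.55  197.01] [-1.7994e+02  1.0000e-01  5.0000e-02]
```

View pics/w8.png

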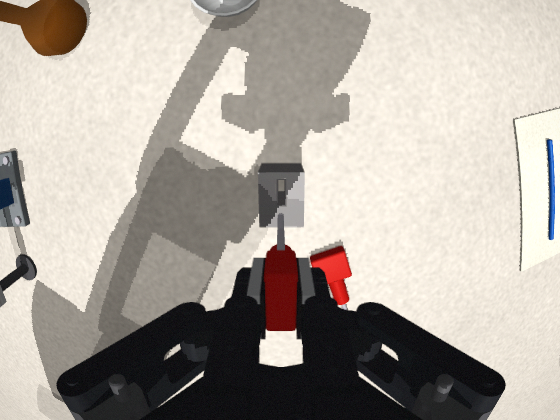

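Request:
jog_arm:
  plan:
    - [[0,0,-2],[0.0045,-0.05,0],-1]
    - [[0,0,-2],[0.0045,-0.416,0],-1]
    - [[0,0,-2],[0.0045,-0.416,0],-1]
    - [[0,0,-2],[0.0045,-0.416,0],-1]
    - [[0,0,-2],[0.0045,-0.416,0],-1]
    - [[0,0,-2],[0.0045,-0.416,0],-1]
    - [[0,0,-2],[0.0045,-0.416,0],-1]
    - [[0,0,-2],[0.0045,-0.416,0],-1]
    - [[0,0,-2],[0.0045,-0.416,0],-1]
    - [[0,0,-2],[0.0045,-0.416,0],-1]
    - [[0,0,-2],[0.0045,-0.416,0],-1]

```text
time: 14.1
tool_pos: [543.8, 169.8, 198.1]
tcp_rot: [180.0, 0.0, 1.9]
ft_force: [-0.0, -1.2, -0.8]
finger_gap: 13.1
```

Run:
```python
from h import *
st(); print(sense()['tool_pos'])
c,p,d=shot("w9")
c2,p2,d2=shot("s9","scene")
u,v=proj([[542,171,100]],c2)[0].astype(int)
x0,y0=u-50,v-60
cv2.imwrite("pics/s9c.png",cv2.resize(np.clip(p2*1.6,0,255).astype('uint8')[y0:y0+100,x0:x0+110],None,fx=6,fy=6,interpolation=cv2.INTER_CUBIC));print(x0,y0)
```

```text
t 14.1 rig [  1.77  43.65 198.14] rpy [1.7999e+02 1.0000e-02 1.9400e+00] F rig [-0.06 -1.21 -0.85] gap 13.1
[543.84104653 169.78618612 198.13559664]
302 89
```

View pics/w9.png

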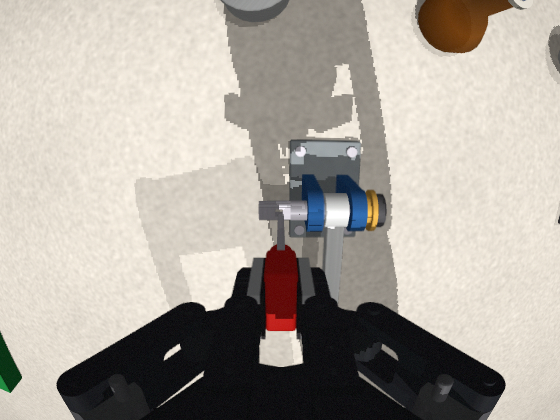

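View pics/s9c.png

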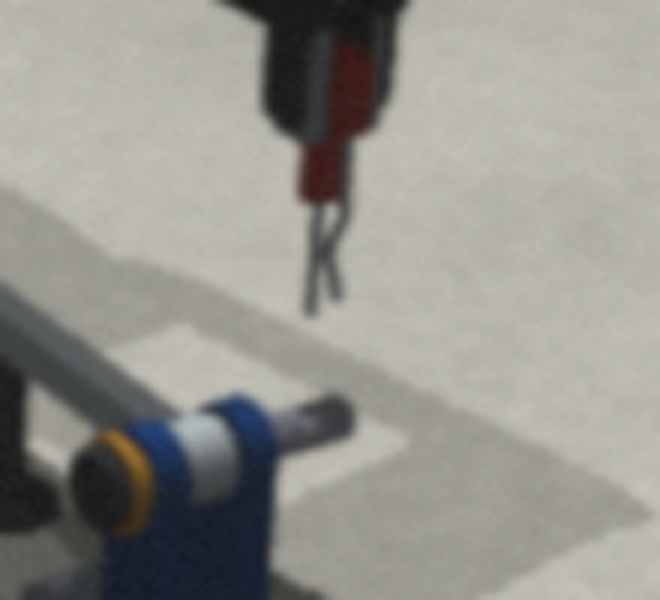

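Request:
jog_arm:
  plan:
    - [[0,0,0],[0,0,0.015],-1]
    - [[0,0,0],[0,0,0.028],-1]
    - [[0,0,0],[0,0,0.028],-1]
    - [[0,0,0],[0,0,0.028],-1]

```text
time: 14.7
tool_pos: [543.6, 171.1, 170.1]
tcp_rot: [180.0, 0.0, 2.1]
ft_force: [0.5, 0.4, 0.2]
finger_gap: 12.9
```

Run:
```python
from h import *
st(); print(sense()['tool_pos'])
c,p,d=shot("w10")
x0,y0=230,180
cv2.imwrite("pics/w10c.png",cv2.resize(np.clip(p*1.6,0,255).astype('uint8')[y0:y0+90,x0:x0+110],None,fx=6,fy=6,interpolation=cv2.INTER_CUBIC))
c2,p2,d2=shot("s10","scene")
u,v=proj([[542,171,100]],c2)[0].astype(int)
x0,y0=u-50,v-50
cv2.imwrite("pics/s10c.png",cv2.resize(np.clip(p2*1.6,0,255).astype('uint8')[y0:y0+85,x0:x0+100],None,fx=7,fy=7,interpolation=cv2.INTER_CUBIC));print(x0,y0)
```

```text
t 14.7 rig [  1.57  44.96 170.11] rpy [1.80e+02 2.00e-02 2.05e+00] F rig [0.54 0.4  0.22] gap 12.9
[543.5954274  171.08725367 170.10508516]
302 99
```

View pics/w10c.png

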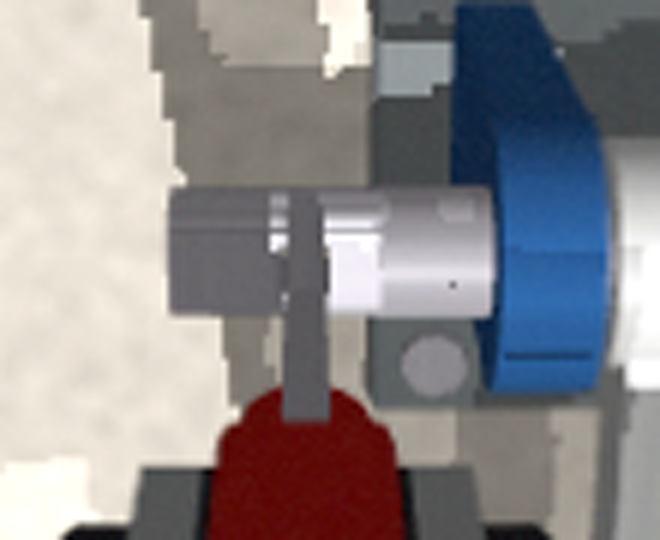

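View pics/s10c.png

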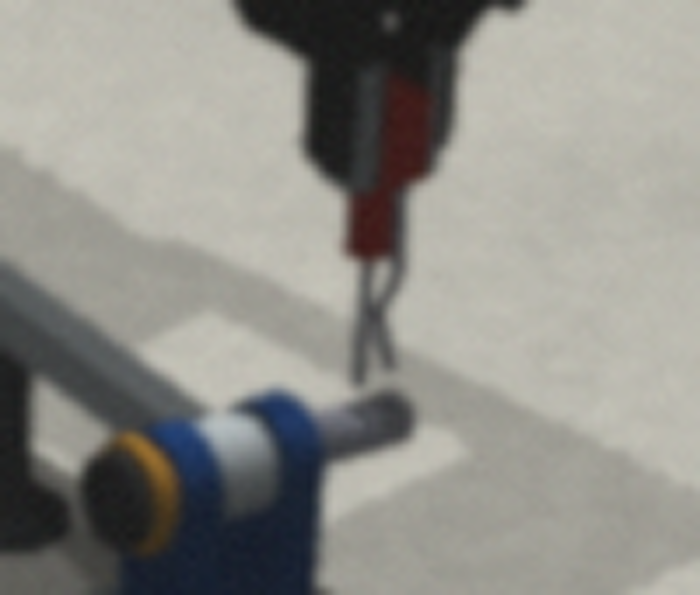

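Run:
```python
from h import *
c,p,d=pickle.load(open("pics/w10.pkl","rb"));c2,p2,d2=pickle.load(open("pics/s10.pkl","rb"))
t,T,s=tool()
rig=lambda q:np.array(q)@RZ.T+O
hc=np.array([.41,45,81.5])
def show(n,Pw):
    a=fproj(Pw,c)[0];b=proj(Pw,c2)[0]
    print(n,"wcrop",((a-[230,180]+.5)*6).round(0),"scrop",((b-[302,99]+.5)*7).round(0))
for dx,dy in((-3,-3),(-3,3),(3,-3),(3,3)): show(("hole",dx,dy),rig(hc+[dx,dy,0]))
show("tip",T@np.array([-1,0,81.9])+t)
show("tip x0",T@np.array([0,0,81.9])+t)
for y in(-2,2): show(("flare end",y),T@np.array([12,y,68.9])+t)
for y in(-2,2): show(("neck",y),T@np.array([5.5,y,55.4])+t)
for y in(-7,7): show(("nose",y),T@np.array([-1,y,39.4])+t)
for dx in (-8,8): show(("pin end",dx),rig([.41+dx,61,75]))
show("pin end top",rig([.41,61,81.5]));show("pin end bot",rig([.41,61,68.5]))
show("head c",rig([.41,-40,75]))
```

```text
('hole', -3, -3) wcrop [330. 293.] scrop [337. 413.]
('hole', -3, 3) wcrop [279. 293.] scrop [354. 408.]
('hole', 3, -3) wcrop [331. 245.] scrop [349. 421.]
('hole', 3, 3) wcrop [279. 245.] scrop [367. 416.]
tip wcrop [304. 286.] scrop [355. 392.]
tip x0 wcrop [304. 278.] scrop [357. 394.]
('flare end', -2) wcrop [285. 214.] scrop [392. 368.]
('flare end', 2) wcrop [323. 214.] scrop [380. 372.]
('neck', -2) wcrop [284. 319.] scrop [381. 316.]
('neck', 2) wcrop [324. 319.] scrop [370. 319.]
('nose', -7) wcrop [229. 448.] scrop [386. 251.]
('nose', 7) wcrop [380. 448.] scrop [345. 262.]
('pin end', -8) wcrop [173. 312.] scrop [379. 410.]
('pin end', 8) wcrop [170. 187.] scrop [412. 433.]
pin end top wcrop [168. 269.] scrop [397. 401.]
pin end bot wcrop [175. 232.] scrop [394. 441.]
head c wcrop [986. 248.] scrop [100. 509.]
```

Run:
```python
from h import *
c,p,d=pickle.load(open("pics/w10.pkl","rb"))
t,T,s=tool()
def show(n,v):
    a=fproj(T@np.array(v)+t,c)[0]; print(n,((a-[230,180]+.5)*6).round(0))
for x in (-1,0,1):
    show(("nose front",x),[x+7,0,39.4]); show(("grip top back edge",x),[x-15,0,-11.1]);show(("grip top front edge",x),[x+15,0,-11.1]);show(("grip bot front edge",x),[x+15,0,14.9]); show(("flare tip",x),[x+13.5,0,70.5])
W=(fcloud(d,c)-t)@T
hsv=cv2.cvtColor(p,cv2.COLOR_BGR2HSV)
red=((hsv[...,0]<8)|(hsv[...,0]>172))&(hsv[...,1]>130)&(abs(W[...,1])<9)&(W[...,2]<50)
X=W[red]
for a in range(-16,45,4):
    k=X[(X[:,2]>=a)&(X[:,2]<a+4)]
    if len(k)>3: print(a,len(k),np.percentile(k,[3,50,97],axis=0).round(1).tolist())
m=(abs(W[...,1])<6)&(W[...,2]>41)&(W[...,2]<84)
X=W[m]
for a in range(40,84,3):
    k=X[(X[:,2]>=a)&(X[:,2]<a+3)]
    if len(k)>1: print(a,len(k),np.percentile(k,[3,50,97],axis=0).round(1).tolist())
```

```text
('nose front', -1) [304. 379.]
('grip top back edge', -1) [304. 922.]
('grip top front edge', -1) [303. 571.]
('grip bot front edge', -1) [304. 409.]
('flare tip', -1) [304. 204.]
('nose front', 0) [304. 369.]
('grip top back edge', 0) [304. 912.]
('grip top front edge', 0) [303. 557.]
('grip bot front edge', 0) [304. 398.]
('flare tip', 0) [304. 195.]
('nose front', 1) [304. 358.]
('grip top back edge', 1) [304. 901.]
('grip top front edge', 1) [303. 544.]
('grip bot front edge', 1) [304. 386.]
('flare tip', 1) [304. 186.]
-16 25 [[-7.8, -6.3, -16.0], [-3.6, -6.2, -15.1], [0.3, 6.5, -13.7]]
-12 1830 [[-14.4, -6.1, -10.9], [0.9, 0.4, -9.8], [13.0, 6.5, -8.5]]
-8 171 [[9.4, -6.6, -8.0], [13.3, -0.0, -6.1], [14.0, 7.0, -4.2]]
-4 145 [[11.7, -6.4, -3.9], [13.5, 0.4, -1.9], [14.0, 6.8, -0.1]]
0 104 [[12.1, -6.4, 0.0], [13.3, -0.0, 1.6], [13.8, 6.5, 3.9]]
4 132 [[9.8, -6.7, 4.1], [13.0, 0.4, 5.7], [13.6, 7.0, 7.9]]
8 109 [[12.4, -5.9, 8.2], [13.1, 0.4, 9.9], [13.6, 6.3, 11.9]]
12 65 [[9.2, -6.1, 12.1], [13.0, -0.1, 13.3], [13.5, 7.0, 15.1]]
32 11 [[4.0, -3.3, 33.7], [4.4, -2.2, 35.2], [4.9, 3.9, 35.7]]
36 31 [[2.7, -5.0, 36.2], [4.1, -2.3, 38.0], [4.7, 4.9, 39.5]]
40 4 [[2.4, -3.7, 40.2], [2.6, 4.6, 40.7], [3.3, 5.4, 41.3]]
40 13 [[5.7, -1.5, 41.1], [13.1, 0.5, 41.6], [13.8, 3.9, 42.4]]
58 19 [[7.2, -1.3, 58.5], [7.9, 0.5, 60.2], [9.6, 1.7, 60.8]]
61 22 [[8.0, -1.3, 61.1], [9.0, 0.5, 62.6], [10.1, 1.7, 63.5]]
64 23 [[9.3, -1.4, 64.1], [10.5, -0.1, 65.6], [12.0, 1.7, 66.7]]
67 19 [[10.8, -1.4, 67.2], [12.0, -0.1, 68.3], [13.1, 1.8, 69.8]]
70 4 [[11.0, -1.4, 70.1], [12.0, -0.4, 70.1], [12.8, 1.7, 70.4]]
```

Request:
jog_arm:
  plan:
    - [[0,0,0],[0.0007,0,0.003],-1]
    - [[0,0,0],[0.0007,0,0.006],-1]
    - [[0,0,0],[0.0007,0,0.007],-1]
    - [[0,0,0],[0.0007,0,0.008],-1]
    - [[0,0,0],[0.0007,0,0.008],-1]

```text
time: 15.42
tool_pos: [544.3, 171.1, 162.2]
tcp_rot: [180.0, 0.0, 2.1]
ft_force: [0.3, 0.1, -1.5]
finger_gap: 13.2
```

```bash
python3 -c "
from h import *
st()"
```

```text
t 15.43 rig [  2.31  44.92 162.21] rpy [1.80e+02 1.00e-02 2.05e+00] F rig [ 0.29  0.14 -1.5 ] gap 13.2
```

Request:
jog_arm:
  plan:
    - [[0,0,0],[0,0,0.001],-1]
    - [[0,0,0],[0,0,0.002],-1]
    - [[0,0,0],[0,0,0.003],-1]
    - [[0,0,0],[0,0,0.003],-1]

```text
time: 15.92
tool_pos: [544.3, 171.1, 159.2]
tcp_rot: [180.0, 0.0, 2.0]
ft_force: [-0.4, -0.4, -1.5]
finger_gap: 13.3
```

```bash
python3 -c "
from h import *
st()"
```

```text
t 15.93 rig [  2.29  44.91 159.17] rpy [1.80e+02 1.00e-02 2.05e+00] F rig [-0.41 -0.36 -1.46] gap 13.3
```

Request:
jog_arm:
  plan:
    - [[0,0,0],[0,0,0.001],-1]
    - [[0,0,0],[0,0,0.002],-1]
    - [[0,0,0],[0,0,0.003],-1]
    - [[0,0,0],[0,0,0.004],-1]
    - [[0,0,0],[0,0,0.004],-1]

```text
time: 16.55
tool_pos: [544.3, 171.1, 155.2]
tcp_rot: [180.0, 0.0, 2.0]
ft_force: [-0.7, 0.0, 0.2]
finger_gap: 13.3
```

```bash
python3 -c "
from h import *
st()
c,p,d=shot('w11')
x0,y0=230,180
cv2.imwrite('pics/w11c.png',cv2.resize(np.clip(p*1.6,0,255).astype('uint8')[y0:y0+90,x0:x0+110],None,fx=6,fy=6,interpolation=cv2.INTER_CUBIC))
c2,p2,d2=shot('s11','scene')
x0,y0=302,109
cv2.imwrite('pics/s11c.png',cv2.resize(np.clip(p2*1.6,0,255).astype('uint8')[y0:y0+75,x0:x0+100],None,fx=7,fy=7,interpolation=cv2.INTER_CUBIC))
"
```

```text
t 16.55 rig [  2.29  44.9  155.16] rpy [1.80e+02 1.00e-02 2.05e+00] F rig [-0.71  0.03  0.18] gap 13.3
```

View pics/w11c.png

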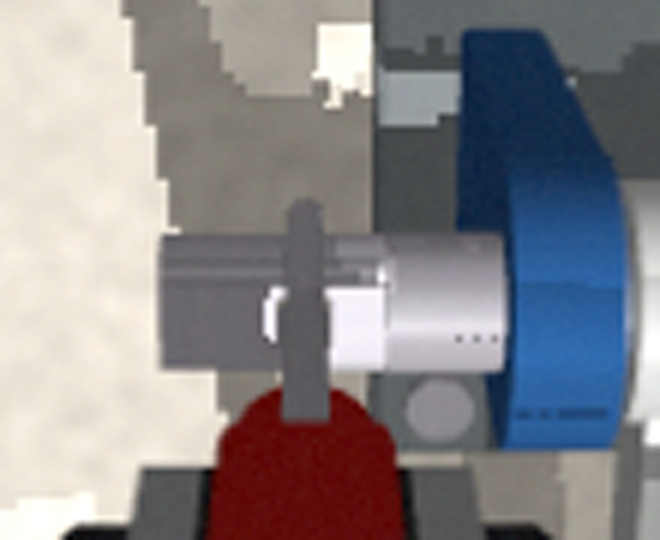

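View pics/s11c.png

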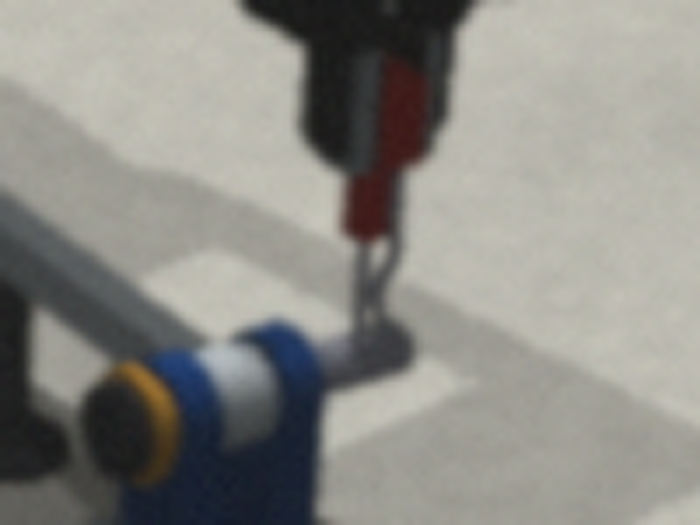

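Request:
jog_arm:
  plan:
    - [[0,0,0],[0,0,0.002],-1]
    - [[0,0,0],[0,0,0.004],-1]
    - [[0,0,0],[0,0,0.006],-1]
    - [[0,0,0],[0,0,0.008],-1]
    - [[0,0,0],[0,0,0.01],-1]
    - [[0,0,0],[0,0,0.01],-1]

```text
time: 17.4
tool_pos: [544.3, 171.0, 145.0]
tcp_rot: [180.0, 0.0, 2.0]
ft_force: [0.2, -0.5, 0.2]
finger_gap: 12.9
```

```bash
python3 -c "
from h import *
st()"
```

```text
t 17.4 rig [  2.22  44.9  145.03] rpy [1.80e+02 2.00e-02 2.05e+00] F rig [ 0.19 -0.51  0.18] gap 12.9
```

Request:
jog_arm:
  plan:
    - [[0,0,0],[0,0,0.0015],-1]
    - [[0,0,0],[0,0,0.003],-1]
    - [[0,0,0],[0,0,0.0045],-1]
    - [[0,0,0],[0,0,0.006],-1]
    - [[0,0,0],[0,0,0.006],-1]

```text
time: 18.02
tool_pos: [544.3, 171.0, 139.1]
tcp_rot: [180.0, 0.0, 2.0]
ft_force: [-0.5, -0.7, -0.0]
finger_gap: 13.0
```

Request:
jog_arm:
  plan:
    - [[0,0,0],[0,0,0.001],-1]
    - [[0,0,0],[0,0,0.002],-1]
    - [[0,0,0],[0,0,0.003],-1]
    - [[0,0,0],[0,0,0.003],-1]

```text
time: 18.52
tool_pos: [544.5, 171.1, 136.3]
tcp_rot: [-180.0, -0.0, 2.1]
ft_force: [0.5, 0.0, -0.4]
finger_gap: 13.0
```

Request:
jog_arm:
  plan:
    - [[0,0,0],[0,0,0.001],-1]
    - [[0,0,0],[0,0,0.002],-1]
    - [[0,0,0],[0,0,0.003],-1]
    - [[0,0,0],[0,0,0.003],-1]

```text
time: 19.02
tool_pos: [544.5, 171.1, 133.3]
tcp_rot: [180.0, -0.0, 2.1]
ft_force: [0.6, 0.6, 1.4]
finger_gap: 12.9
```

Request:
jog_arm:
  plan:
    - [[0,0,0],[0,0,0.001],-1]
    - [[0,0,0],[0,0,0.002],-1]
    - [[0,0,0],[0,0,0.003],-1]
    - [[0,0,0],[0,0,0.003],-1]

```text
time: 19.52
tool_pos: [544.4, 171.0, 130.0]
tcp_rot: [180.0, 0.0, 2.0]
ft_force: [1.1, 0.1, -1.2]
finger_gap: 12.9
```

```bash
python3 -c "
from h import *
st()
c2,p2,d2=shot('s12','scene')
x0,y0=302,109
cv2.imwrite('pics/s12c.png',cv2.resize(np.clip(p2*1.6,0,255).astype('uint8')[y0:y0+75,x0:x0+100],None,fx=7,fy=7,interpolation=cv2.INTER_CUBIC))
"
```

```text
t 19.52 rig [  2.34  44.87 129.98] rpy [180.     0.     2.05] F rig [ 1.09  0.02 -1.22] gap 12.9
```

View pics/s12c.png

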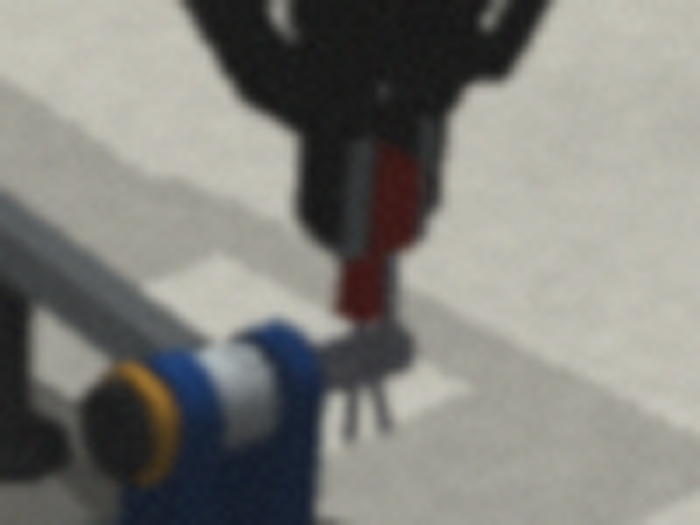

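The scene crop shows both legs emerging beneath the pin, at (350,410) and (382,410), with the nose (360,290) still about 9 mm above it. I'll carry on.

Request:
jog_arm:
  plan:
    - [[0,0,0],[0,0,0.001],-1]
    - [[0,0,0],[0,0,0.002],-1]
    - [[0,0,0],[0,0,0.003],-1]
    - [[0,0,0],[0,0,0.004],-1]
    - [[0,0,0],[0,0,0.005],-1]
    - [[0,0,0],[0,0,0.005],-1]

```text
time: 20.32
tool_pos: [544.1, 171.0, 124.9]
tcp_rot: [180.0, 0.0, 2.0]
ft_force: [0.7, 0.1, -1.8]
finger_gap: 13.0
```

Request:
jog_arm:
  plan:
    - [[0,0,0],[0,0,0.001],-1]
    - [[0,0,0],[0,0,0.002],-1]
    - [[0,0,0],[0,0,0.002],-1]

```text
time: 20.7
tool_pos: [544.1, 171.1, 123.0]
tcp_rot: [180.0, 0.0, 2.1]
ft_force: [-0.4, -0.4, -0.5]
finger_gap: 13.0
```

Request:
jog_arm:
  plan:
    - [[0,0,0],[0,0,0.001],-1]
    - [[0,0,0],[0,0,0.002],-1]
    - [[0,0,0],[0,0,0.002],-1]

```text
time: 21.08
tool_pos: [544.3, 171.1, 121.1]
tcp_rot: [180.0, 0.0, 2.0]
ft_force: [0.5, -0.1, -0.6]
finger_gap: 12.9
```

Request:
jog_arm:
  plan:
    - [[0,0,0],[0,0,0.0005],-1]
    - [[0,0,0],[0,0,0.001],-1]
    - [[0,0,0],[0,0,0.001],-1]

```text
time: 21.45
tool_pos: [544.5, 171.1, 120.6]
tcp_rot: [-180.0, -0.0, 2.1]
ft_force: [-0.7, -0.5, 3.2]
finger_gap: 13.1
```

Request:
jog_arm:
  plan:
    - [[0,0,0],[0,0,0.0005],-1]
    - [[0,0,0],[0,0,0.001],-1]
    - [[0,0,0],[0,0,0.001],-1]

```text
time: 21.82
tool_pos: [544.7, 171.2, 120.3]
tcp_rot: [-180.0, -0.0, 2.1]
ft_force: [-3.9, -0.9, 7.3]
finger_gap: 12.8
```

```bash
python3 -c "
from h import *
st()
c2,p2,d2=shot('s13','scene')
x0,y0=302,109
cv2.imwrite('pics/s13c.png',cv2.resize(np.clip(p2*1.6,0,255).astype('uint8')[y0:y0+75,x0:x0+100],None,fx=7,fy=7,interpolation=cv2.INTER_CUBIC))
"
```

```text
t 21.82 rig [  2.66  44.99 120.27] rpy [-1.7999e+02 -4.0000e-02  2.0500e+00] F rig [-3.91 -0.72  7.31] gap 12.8
```

View pics/s13c.png

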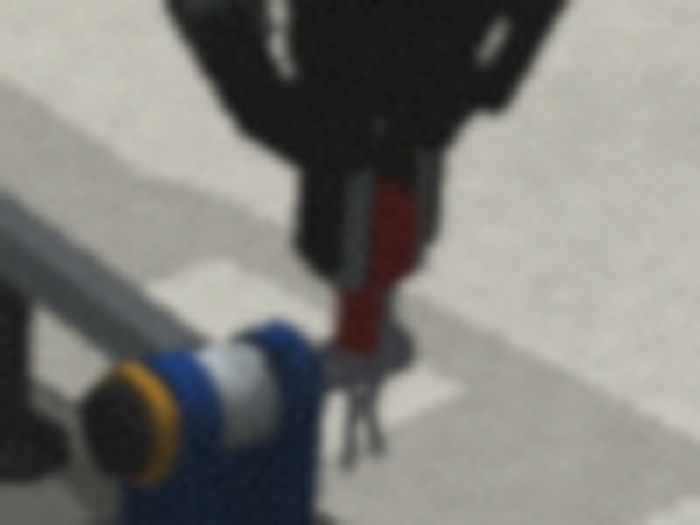

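Request:
jog_arm:
  plan:
    - [[0,0,0],[0,0,-0.001],-1]
    - [[0,0,0],[0,0,-0.001],-1]
    - [[0,0,0],[0,0,-0.001],-0.2]
    - [[0,0,0],[0,0,-0.001],-0.2]
    - [[0,0,0],[0,0,-0.001],-0.2]
    - [[0,0,0],[0,0,-0.001],-0.2]
    - [[0,0,0],[0,0,-0.001],-0.2]

```text
time: 22.75
tool_pos: [544.4, 171.1, 120.3]
tcp_rot: [-180.0, 0.0, 2.1]
ft_force: [0.0, 0.2, -1.0]
finger_gap: 34.0
```

```bash
python3 -c "
from h import *
st()
c2,p2,d2=shot('w14')
"
```

```text
t 22.75 rig [  2.35  44.94 120.26] rpy [-180.      0.      2.05] F rig [ 0.05  0.15 -0.98] gap 34.0
```

View pics/w14.png

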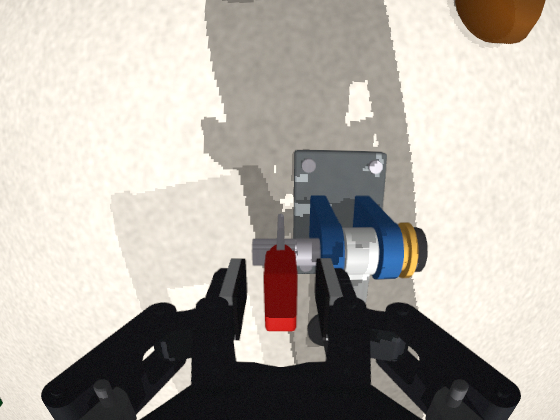

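The clip stands free at (281,290), between the open pads. I'm moving the arm up and away.

Request:
jog_arm:
  plan:
    - [[0,0,0],[0,0,-0.02],-0.2]
    - [[0,0,0],[0,0,-0.06],-0.2]
    - [[0,0,0],[0,0,-0.1],-0.2]
    - [[0,0,0],[-0.03,0,-0.12],-0.2]
    - [[0,0,0],[-0.03,0,-0.12],-0.2]
    - [[0,0,0],[-0.03,0,-0.12],-0.2]

```text
time: 23.55
tool_pos: [514.7, 170.0, 240.9]
tcp_rot: [-180.0, -0.1, 2.1]
ft_force: [0.6, -0.6, -1.0]
finger_gap: 34.1
```

Run:
```python
from h import *
st()
c,p,d=shot('w15'); W=fcloud(d,c);Q=(W-O)@RZ
hsv=cv2.cvtColor(p,cv2.COLOR_BGR2HSV)
red=((hsv[...,0]<8)|(hsv[...,0]>172))&(hsv[...,1]>130)&(abs(Q[...,0])<30)&(abs(Q[...,1]-45)<25)
X=Q[red&(Q[...,2]>126)];print("grip top",cv2.minAreaRect(X[:,:2].astype(np.float32)),np.median(X,0))
k=(p.mean(-1)<60)&(abs(Q[...,0])<10)&(Q[...,1]<-25)&(Q[...,1]>-70)&(Q[...,2]>75)&(Q[...,2]<100);print("head y",np.percentile(Q[k][:,1],[2,50,98]))
c2,p2,d2=shot('s15','scene')
x0,y0=302,109
cv2.imwrite('pics/s15c.png',cv2.resize(np.clip(p2*1.6,0,255).astype('uint8')[y0:y0+75,x0:x0+100],None,fx=7,fy=7,interpolation=cv2.INTER_CUBIC))
```

```text
t 23.55 rig [-27.33  44.92 240.93] rpy [-1.7999e+02 -7.0000e-02  2.0500e+00] F rig [ 0.56 -0.6  -1.  ] gap 34.1
grip top ((1.816166877746582, 45.204917907714844), (29.921464920043945, 13.329030990600586), 0.37893837690353394) [  2.52792048  45.20356969 131.22536672]
head y [-39.52971694 -36.46667385 -27.69951082]
```

View pics/w15.png

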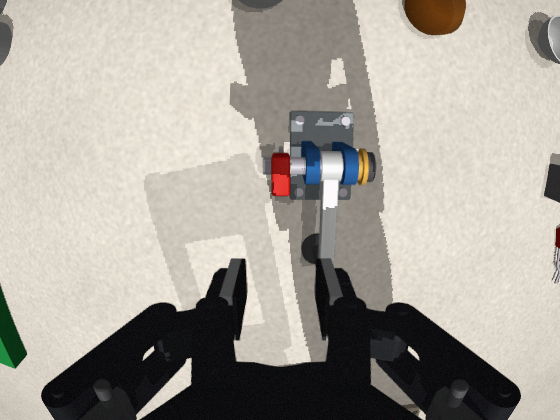

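View pics/s15c.png

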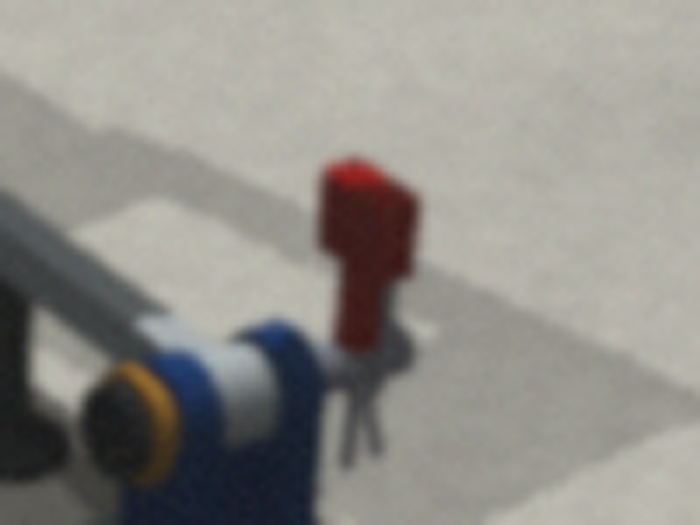

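The clip stands upright with its nose on the pin and its legs crossing at (360,410) beneath it. The grip top reads 131.2 mm against 132 expected, and the pin head is on the bush.

Request:
jog_arm:
  plan:
    - [[0,0,0],[0,0,0],-0.2]
    - [[0,0,0],[0,0,0],-0.2]
    - [[0,0,0],[0,0,0],-0.2]

```text
time: 24.02
tool_pos: [514.4, 169.9, 239.9]
tcp_rot: [180.0, 0.0, 2.0]
ft_force: [0.1, -0.4, -0.0]
finger_gap: 34.5
```

```bash
python3 -c "
from h import *
st(); print(hand_in())"
```

```text
t 24.02 rig [-27.66  44.84 239.94] rpy [1.7999e+02 4.0000e-02 2.0500e+00] F rig [ 0.13 -0.4  -0.  ] gap 34.5
the job is handed in; nothing more can be done
None
```

The pin is home and the smaller R-clip is in place on it. I handed the job in at 24.0 s of the 72 s allowed; no verdict is reported.

- **Pin:** I pushed it in with the closed fingertips until it stopped against the bush. It moved about 0.1 mm while the reaction rose to 18 N, so I take it as home.
- **Clip:** I took it from the rest and lowered it over the cross-hole I had measured at rig y 45. The leg entered on the first try with almost no force. I stopped when the nose met the pin, at about 7 N vertical, then let go and backed off.
- **Last checks:**
  - The clip stands upright on the pin at rig y 45.2, turned about 0.4° from the pin.
  - The top of its grip is at 131 mm (132 expected).
  - Both legs show below the pin, with the bent leg drawn in.
  - The head is on the bush, and the arm is clear and reads no contact force.
- **Disagreements:**
  - The readings between steps never showed the expected 5–14 N snap, at most about 1.5 N. The view beneath the pin and the seated height are my evidence that it snapped.
  - Wrist views put the grip centre about 2 mm off the hole in x. That may be camera error or a slight tilt, and I did not correct it.
- **Not checked:** I did not re-measure the tins and the flask at the end. The arm stayed clear of them throughout.

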